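# Shut a two-leaf enclosure, rebated leaf first

### The job

The wiring is finished: shut the two-leaf grey enclosure. First swing the leaf with the stepped-back (rebated) edge fully home while the other still stands well open, then swing the flanged leaf fully home so that its flange laps into the rebate, and leave both fully shut. Don't slam them, and leave the other things on the bench where they are.

Things in the scene. Friction and masses are not known exactly. Their poses are not given: they have to be found in the camera images.
- enclosure: light grey steel wiring enclosure, fixed, upright on two timber bearers; body 306 wide, 160 deep, z = 45 to 365 mm. A blue bin on its roof (to z = 480) stands out 20 mm in front of the shut leaves' faces. Origin on the bench under the body's middle. Own axes: -x straight out of the front, +y to the left as you face the front, z up
- rebated_leaf (a joint): right-hand leaf as you face the front, hinged at its outer side on a vertical axis; 153 mm wide from that axis, z = 55 to 355 mm, 20 thick. Its free edge is rebated: the last 26 mm lie 6 mm back from the outer face. Angle in rad: 0 = fully shut on a firm stop, 1.57 = straight out to the front. The hinge rubs (0.15 N m): the leaf stays where left; no catch, no spring
- flanged_leaf (a joint): left-hand leaf as you face the front, hinged at its outer side; height, thickness, hinge and angle as the other. A 5 mm strip (flange) flush with its outer face stands 24 mm past its free edge, to 177 mm from the axis; two 24 mm key locks, 3 mm proud, 128 mm from the axis, 75 mm from top and foot. Shut last it fills the rebate, faces flush; shut first it keeps the other 0.15 rad ajar
- rebated_leaf_hinge (a point): point on the rebated leaf's hinge axis, at z = 305 mm, 50 mm below the top of the leaf; the axis lies mid-way in the leaf's thickness, 10 mm behind its outer face. The two hinge axes are 310 mm apart; the line from this one to the other runs along the enclosure's own +y
- rebated_leaf_face (a point): point on the rebated leaf's outer face, 120 mm from its hinge axis, 50 mm below its top; moves with the leaf. Good place to push
- rebate_edge (a point): point on the rebated leaf's free edge (153 mm from the hinge axis), on the stepped-back outer surface, 50 mm below the top; moves with the leaf
- flanged_leaf_hinge (a point): point on the flanged leaf's hinge axis, at z = 305 mm, 50 mm below the top of the leaf; 10 mm behind its outer face
- flanged_leaf_face (a point): point on the flanged leaf's outer face, 120 mm from its hinge axis, 50 mm below its top; moves with the leaf. Good place to push
- flange_edge (a point): point on the flange's free edge (177 mm from the hinge axis), on its outer face, 50 mm below the top; moves with the leaf
- screwdriver_mid (a point): loose screwdriver, 210 mm, lying on the bench in front of the enclosure, lower than the leaves; leave alone. The point is its middle, half-way up
- terminal_strip_mid (a point): loose 170 mm piece of mounting rail with terminal blocks, 38 mm high, lying on the bench in front of the enclosure, lower than the leaves; leave alone. The point is its middle, half-way up
- spray_can_mid (a point): loose upright can, 60 mm across, 170 mm high, standing before the enclosure at its left; leave alone. The point is its middle, half-way up
- tape_roll_mid (a point): loose yellow roll of tape lying flat, 100 mm across, 45 mm high; leave alone. The point is its middle, half-way up
- meter_mid (a point): loose grey hand-held meter, 170 x 85 x 38 mm, lying on its back; leave alone. The point is its middle, half-way up
- mug_mid (a point): loose white mug, 82 mm across, 92 mm high; leave alone. The point is its middle, half-way up
- pliers_mid (a point): loose pliers with black grips, 190 mm, lying flat; leave alone. The point is its middle, half-way up

How it is judged:
By the outcome, as a careful person would: the job done as asked, in the order asked, and still so for the second after the job is handed in, with the robot touching nothing.
It also fails if it takes over 48 s, if anything falls off the work surface, if the arm or the gripper's body presses on something with over 40 N, if the wrist force passes 120 N, or if a joint passes its speed limit or range.

### The arm

A 6-joint arm with a two-finger parallel gripper is mounted at the origin on the work surface. World frame = base frame: x ahead of the robot, y to its left, z up, the work surface at z = 0. Lengths are in m, angles in degrees, forces in N, time in s.
With the tool pointing down it reaches from about 0.25 to 0.725 m from the base axis. Payload 9.7 kg.
Tool frame: the origin (TCP) lies at the very end of the fingers, on their centre line; the grasp point (between the pads) lies 19 mm behind it; z points along the fingers, y is the direction in which the jaws open and shut (so a half turn about z gives the same grasp; the last joint's range is limited). The gripper opens to 85 mm and grips with 20 to 120 N. Pads are 22 mm wide; open, the fingers measure 114 mm over their backs; the gripper's body (76 mm by 85 mm) begins 54 mm behind the grasp point. The pads swing forward as they close: fully open they stand 13 mm farther back than shut.
Start: joints at [-68.984, 4.979, 10.078, 95.1, 0, 90], TCP at [0.197, -0.513, 0.201] pointing down, gripper open.
Joint ranges: [-179.16, 179.16], [-48.56, 103.87], [-65.8, 70.77], [-126.05, 130.52], [-82.76, 87.17], [-180, 180]. Speed limits (degrees/s): [127.2, 127.2, 147.25, 180, 180, 180].

### API

Orientations are given as [roll, pitch, yaw] about the fixed x, y, z axes, in that order (R = Rz(yaw) Ry(pitch) Rx(roll)).
In Python, from workcell import bot gives the robot as it stands. The module is installed in compiled form; this text tells all that it offers.
- The arm moves only by the tool step_arm, never from a script. Its arguments are lists of equal length, an entry for each row: "dr": the turn, a rotation vector about the tool's x, y, z in rad, a list of three; "xyz": the shift along the tool's x, y, z in units of 40 mm (1.0 is 40 mm), a list of three; "gripper": the opening, from 0 (shut) to 1 (fully open). In form: {"dr": [[wx, wy, wz], ...], "xyz": [[x, y, z], ...], "gripper": [gripper, ...]}. A call has exactly 8 rows; each row is the pose to reach, as a shift and turn from the pose commanded when the call began, along the tool's axes at that moment; what a row does not reach only later rows make up. A row lasts 1/10 s, in which the tool goes at most 50 mm and 8.59 degrees, less where a joint would pass 70% of its speed; a pose out of reach is approached as far as the arm can. A call with a gripper value outside its range is refused whole. The fingers move at their own pace and stop on an object; "squeeze" is the grip in N (left out, the last holds). Time passes only in rows, so rows that repeat a pose let the fingers close, or fill a call up. It gives the time, the measured TCP pose, the force and the opening at its end, in the units of the state.
- bot.get_obs(): the state, without advancing time (a new reading comes with each control period).
- bot.camera(name): name is "side" or "top"; returns a dict with "image" (400x640x3 uint8, red, green, blue), "camera_matrix" (3x3 intrinsics, pixels), "k1" (the pictures are not rectified: a ray, as slopes to the right and down, at radius r is drawn at 1 + k1 r^2 times it, then the intrinsics apply), "R" (3x3) and "t" (3): a world point X has camera coordinates R X + t. Camera axes: x right, y down, z forward; pixel columns grow to the right and rows downward; lengths in m; the calibration is good to about 2 mm. A picture is of the moment at which its call begins. There is no depth.
- bot.job_done(): hands the job in, once; it reports no verdict.
Trained networks look in a picture, given as the dict that the camera call returned (one of the last four; its "shot" number tells which), for a name from the list of things; names that differ only in an ending like _2 or _b are one class to them, and where a whole thing is asked for, a point or a joint stands for the part that bears it (a point fixed in the world has none). Each returns a list of dicts, best first, with "p" (0 to 1); they miss things now and then, are a little off and sometimes report something else, mostly with a low value. They report only what shows in the picture. A call takes as long as a camera call.
- bot.regions_of(picture, thing): "region" (400x640 bool, what is visible of it) and "box" ([centre column, centre row, width, height] in pixels, round what is visible of it).
The state is a dict: "time": time; "q": joint angles; "qd": joint speeds; "joint_efforts": joint torques, N m; "ee_pos": TCP position; "tcp_rot": TCP orientation; "wrist_force": force on the tool from outside, world axes, zero at the start; "torque": the same for the moment, N m; "opening": finger opening in m.
Only numpy, scipy, OpenCV 4.12 (cv2) and the standard library are available. Lean on these libraries where they do the work, as an engineer would, in place of code of your own. Each camera call takes 0.05 s, during which the arm holds its last target.

## Working session

There is one attempt and no reset: what is moved stays moved. The work goes in short steps, Python scripts to look and compute and a tool call to move; the robot and the scene stay as the last step left them, time stands still between calls to the robot, and variables do not carry over. Pictures are saved under pics/ and viewed, and the job is handed in when it is done.

Besides the shell and the picture viewer there is one more tool, called as name(argument=value, ...) on one line, values as JSON. step_arm: Moves the arm, as the interface text tells. Its arguments: {"type":"object","properties":{"dr":{"type":"array"},"xyz":{"type":"array"},"gripper":{"type":"array"},"squeeze":{"type":"number"}},"required":["dr","xyz","gripper"]}

```bash
mkdir -p pics; cat > h.py <<'E'
import numpy as np, cv2, pickle
from workcell import bot
def shot(n,tag):
    p=bot.camera(n); cv2.imwrite(f'pics/{tag}.png',p['image'][:,:,::-1]); return p
E
python3 - <<'E'
from h import *
for n in('side','top'):
    p=shot(n,n+'0'); pickle.dump({k:p[k] for k in p},open(n+'0.pkl','wb'))
    print(n,p['camera_matrix'].tolist(),p['k1'],np.round(p['R'],4).tolist(),p['t'], 'cam pos',-p['R'].T@p['t'])
    for th in['enclosure','rebated_leaf','flanged_leaf','screwdriver_mid','terminal_strip_mid','spray_can_mid','tape_roll_mid','meter_mid','mug_mid','pliers_mid']:
        r=bot.regions_of(p,th)
        print(th,[(round(d['p'],2),np.round(d['box']).tolist()) for d in r[:2]])
print(bot.get_obs())
E
```

```text
side [[390.75225351818193, 0.0, 318.5823136608304], [0.0, 390.75225351818193, 195.86335371184788], [0.0, 0.0, 1.0]] -0.07295516309117692 [[-0.9196, -0.3926, 0.0095], [-0.272, 0.6192, -0.7366], [0.2833, -0.68, -0.6763]] [0.49049277 0.29134352 0.93340256] cam pos [0.26587712 0.64687382 0.8411707 ]
enclosure [(0.56, [351.0, 110.0, 127.0, 187.0])]
rebated_leaf [(0.93, [397.0, 141.0, 25.0, 121.0])]
flanged_leaf [(0.62, [311.0, 143.0, 37.0, 122.0]), (0.28, [351.0, 374.0, 88.0, 49.0])]
screwdriver_mid [(0.55, [373.0, 208.0, 55.0, 41.0])]
terminal_strip_mid [(0.93, [311.0, 204.0, 35.0, 37.0])]
spray_can_mid [(0.69, [274.0, 222.0, 22.0, 62.0]), (0.48, [399.0, 139.0, 23.0, 115.0])]
tape_roll_mid [(0.58, [193.0, 362.0, 52.0, 50.0])]
meter_mid [(0.89, [313.0, 323.0, 80.0, 62.0])]
mug_mid [(0.73, [263.0, 279.0, 34.0, 57.0])]
pliers_mid [(0.72, [351.0, 374.0, 91.0, 48.0]), (0.27, [401.0, 142.0, 21.0, 116.0])]
top [[468.17721285754817, 0.0, 315.9088486129568], [0.0, 468.17721285754817, 194.6659357234637], [0.0, 0.0, 1.0]] -0.1360100027883448 [[0.0241, -0.9997, 0.0024], [-0.9743, -0.024, -0.2238], [
[... 633 characters left out ...]
50.0, 49.0]), (0.37, [424.0, 237.0, 80.0, 33.0])]
{'time': 1.1, 'q': array([-6.89827900e+01,  4.97882254e+00,  1.00784398e+01,  9.50992727e+01,
        7.19491212e-04,  9.00022210e+01]), 'qd': array([-0.00020735, -0.10785039,  0.06534887, -0.06056447,  0.04086643,
       -0.05843369]), 'joint_efforts': array([ 1.76744543e-04, -5.20103896e+01,  4.64867699e+01,  1.59328389e-03,
       -1.47671119e-05, -1.19240639e-05]), 'ee_pos': array([ 0.19726021, -0.51340838,  0.20078691]), 'tcp_rot': array([ 1.79999655e+02, -7.19504569e-04,  2.10149889e+01]), 'wrist_force': array([0.60081111, 0.01805646, 0.85901127]), 'torque': array([-0.03115159, -0.03862378, -0.0200573 ]), 'opening': 0.08557301540692493}
```

View pics/side0.png

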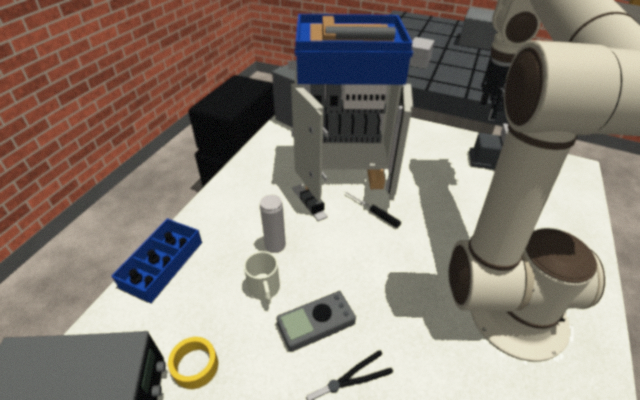

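View pics/top0.png

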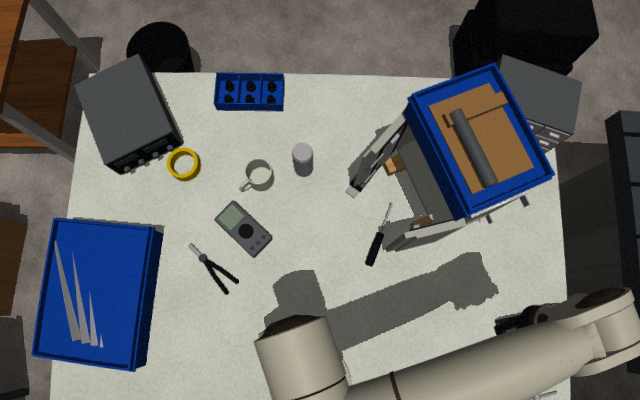

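```bash
python3 - <<'E'
import cv2
a=cv2.imread('pics/side0.png')[0:260,230:470]; cv2.imwrite('pics/side0c.png',cv2.resize(a,None,fx=2.3,fy=2.3,interpolation=cv2.INTER_CUBIC)); print(a.shape)
a=cv2.imread('pics/top0.png')[50:290,270:570]; cv2.imwrite('pics/top0c.png',cv2.resize(a,None,fx=2.5,fy=2.5,interpolation=cv2.INTER_CUBIC))
E
```

```text
(260, 240, 3)
```

View pics/side0c.png

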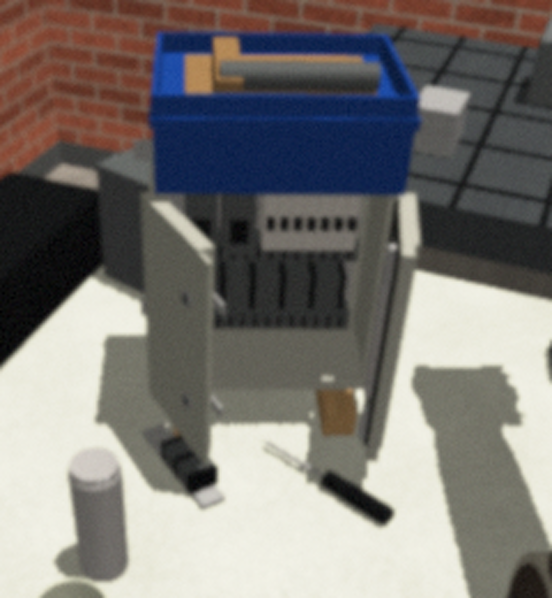

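View pics/top0c.png

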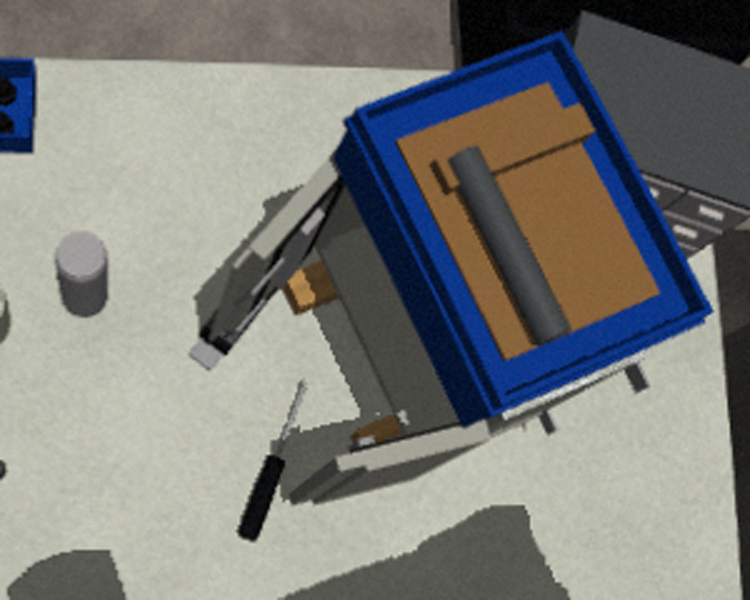

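```bash
python3 - <<'E'
import cv2
a=cv2.imread('pics/top0.png')[105:255,340:500]; cv2.imwrite('pics/top0d.png',cv2.resize(a,None,fx=4,fy=4,interpolation=cv2.INTER_CUBIC)[:600])
a=cv2.imread('pics/side0.png')[75:225,280:430]; cv2.imwrite('pics/side0d.png',cv2.resize(a,None,fx=4,fy=4,interpolation=cv2.INTER_CUBIC))
E
```

```text
(no output)
```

View pics/top0d.png

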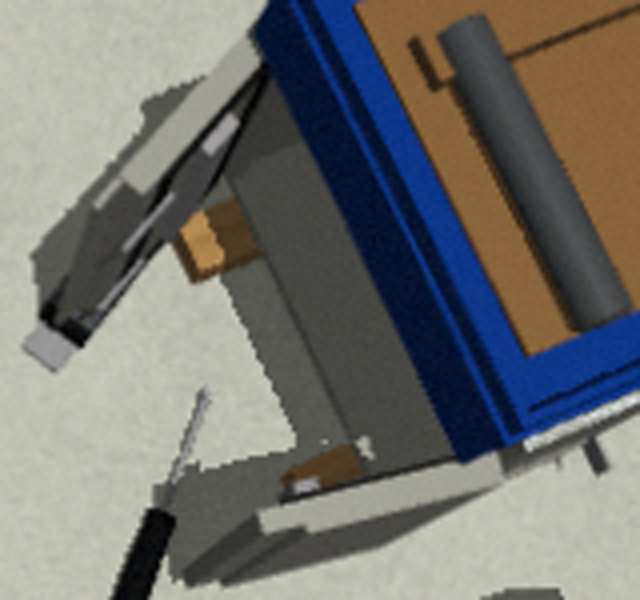

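View pics/side0d.png

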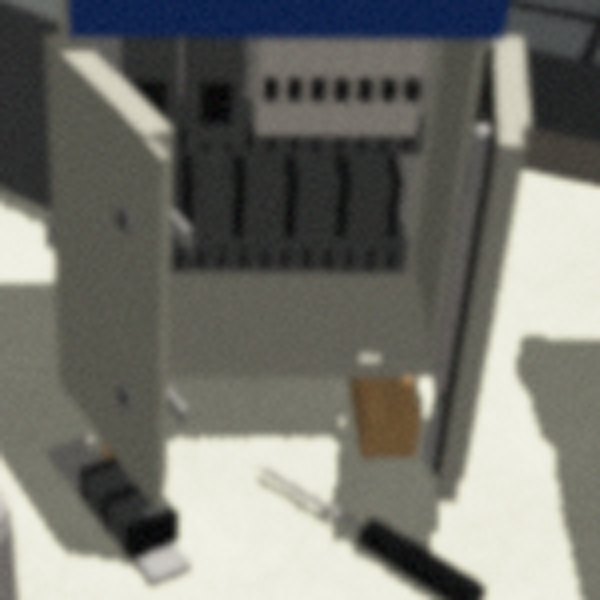

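```bash
cat > geo.py <<'E'
import numpy as np, cv2, pickle
from scipy.optimize import least_squares
C={n:pickle.load(open(n+'0.pkl','rb')) for n in('side','top')}
def proj(n,X):
    c=C[n]; P=np.asarray(X)@c['R'].T+c['t']; s=P[:,:2]/P[:,2:]; s=s*(1+c['k1']*(s**2).sum(1,keepdims=True))
    K=c['camera_matrix']; return s*[K[0,0],K[1,1]]+K[:2,2]
def leafpt(p,which,r,n,z):
    hx,hy,yaw,ar,af=p; R=np.array([[np.cos(yaw),-np.sin(yaw)],[np.sin(yaw),np.cos(yaw)]])
    s=1 if which=='r' else -1; a=ar if s==1 else af
    q=np.array([0,-.155*s])+r*np.array([-np.sin(a),s*np.cos(a)])+n*np.array([-np.cos(a),-s*np.sin(a)])
    return np.array([*(R@q+[hx,hy]),z])
E
cat > fit.py <<'E'
from geo import *
top=[('r',.153,-.010,.355,260,513),('r',.153,.004,.355,265,533),('r',.127,.010,.355,312,528),('r',.127,.004,.355,306,522),
('f',.177,.010,.355,93,205),('f',.177,.005,.355,101,211),('f',.153,-.010,.355,147,193),('f',.153,.005,.355,126,182)]
side=[('f',.177,.010,.355,167,158),('f',.153,-.010,.355,170,130),('f',.153,.005,.355,150,136),('f',.177,.010,.055,164,505),('r',.153,.004,.055,440,495)]
obs=[('top',w,r,n,z,340+(u+.5)/4-.5,105+(v+.5)/4-.5) for w,r,n,z,u,v in top]+[('side',w,r,n,z,280+(u+.5)/4-.5,75+(v+.5)/4-.5) for w,r,n,z,u,v in side]
def res(p): return np.concatenate([proj(o[0],[leafpt(p,*o[1:5])])[0]-o[5:] for o in obs])
s=least_squares(res,[.5,-.3,np.radians(-69),1.4,1.0],loss='soft_l1')
p=s.x; print(p,np.degrees(p[2:])); print(np.round(res(p).reshape(-1,2),1).tolist())
np.save('fit.npy',p)
for w in'rf':
  print(w,'hinge',leafpt(p,w,0,0,.305),'face',leafpt(p,w,.12,.01,.305),'tip',leafpt(p,w,.153 if w=='r' else .177,.01,.305))
# overlay
for n,(ox,oy) in dict(top=(340,105),side=(280,75)).items():
    im=cv2.resize(cv2.imread(f'pics/{n}0.png')[oy:oy+150,ox:ox+160],None,fx=4,fy=4,interpolation=cv2.INTER_CUBIC)
    for w in'rf':
      for z in(.055,.355):
        prof=[(0,.01),(.127,.01),(.127,.004),(.153,.004),(.153,-.01),(0,-.01)] if w=='r' else [(0,.01),(.177,.01),(.177,.005),(.153,.005),(.153,-.01),(0,-.01)]
        q=proj(n,[leafpt(p,w,r,nn,z) for r,nn in prof]); q=((q-[ox,oy]+.5)*4-.5).round().astype(int)
        cv2.polylines(im,[q.reshape(-1,1,2)],True,(0,0,255) if z>.2 else (0,200,0),1)
    cv2.imwrite(f'pics/{n}_ov.png',im)
E
python3 fit.py
```

```text
[ 0.58094324 -0.29391389 -1.1223504   1.47276582  1.04896952] [-64.30594088  84.38326556  60.10152633]
[[-0.5, -0.6], [0.3, 0.1], [-0.1, 0.1], [0.5, -0.8], [0.3, 0.2], [-0.0, -0.1], [-0.8, 0.2], [-0.7, -0.6], [0.0, -1.8], [0.8, -1.3], [0.7, -1.2], [-0.7, 1.7], [4.2, 1.1]]
r hinge [ 0.44126933 -0.36111657  0.305     ] face [ 0.39068247 -0.25184182  0.305     ] tip [ 0.37935396 -0.22084723  0.305     ]
f hinge [ 0.72061715 -0.22671121  0.305     ] face [ 0.62726311 -0.15065187  0.305     ] tip [ 0.58023584 -0.11844262  0.305     ]
```

View pics/top_ov.png

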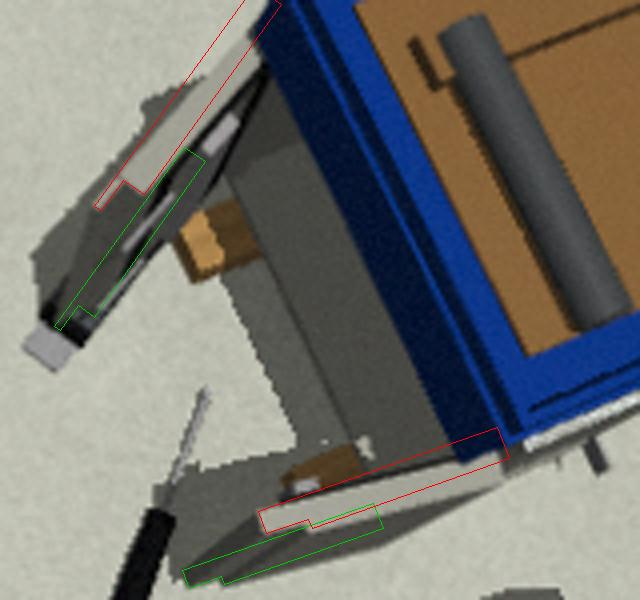

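View pics/side_ov.png

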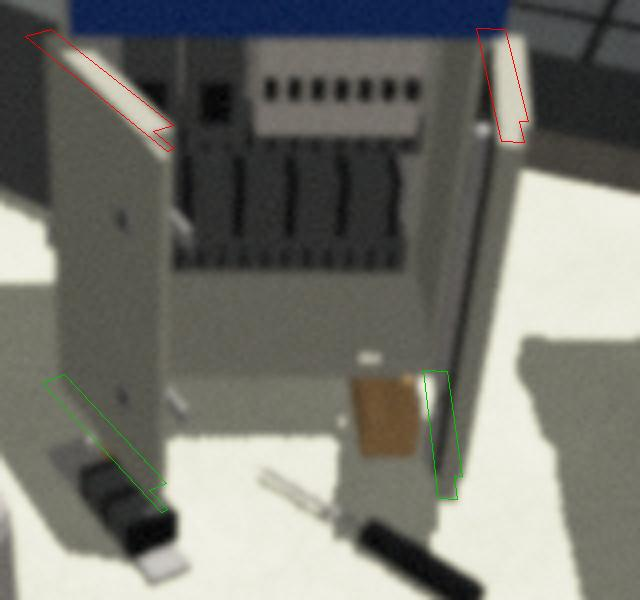

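```bash
cat > fit2.py <<'E'
exec(open('fit.py').read().split('def res')[0])
def back(n,uv,z):
    c=C[n];K=c['camera_matrix']; q=cv2.undistortPoints(np.array([[uv]],float),K,np.array([c['k1'],0,0,0,0.]) )[0,0]
    d=c['R'].T@np.array([*q,1]); o=-c['R'].T@c['t']; return (o+d*(z-o[2])/d[2])[:2]
# bin rim corners from top0c (2.5x)
cs=[back('top',(270+(u+.5)/2.5-.5,50+(v+.5)/2.5-.5),.48) for u,v in[(350,120),(560,35),(710,310),(487,412)]]
cs=np.array(cs); print(cs.round(3).tolist())
for i in range(4):
    d=cs[(i+1)%4]-cs[i]; print(np.linalg.norm(d).round(3),np.degrees(np.arctan2(d[1],d[0])).round(1))
# line constraints: (cam, leaf, n, z, u,v): edge line passes pixel; residual perpendicular
L=[('top','r',-.01,.355,488,460),('top','r',-.01,.355,400,479),('top','r',.01,.355,495,486),('top','r',.01,.355,400,508),
('top','f',.01,.355,245,40),('top','f',.01,.355,180,112),('top','f',-.01,.355,262,72),('top','f',-.01,.355,200,138),
('side','f',.01,.355,66,52),('side','f',-.01,.355,105,65),('side','f',.01,.355,115,105),
('side','r',.01,.355,525,60),('side','r',-.01,.355,496,60)]
obs=[o for o in obs if not(o[0]=='side' and o[1]=='r')]
off=dict(top=(340,105),side=(280,75))
def res(p):
    a=[]
    for o in obs: a+=list(proj(o[0],[leafpt(p,*o[1:5])])[0]-o[5:])
    for cam,w,n,z,u,v in L:
        q=proj(cam,[leafpt(p,w,.03,n,z),leafpt(p,w,.12,n,z)]); t=q[1]-q[0]; t/=np.linalg.norm(t)
        uv=np.array(off[cam])+(np.array([u,v])+.5)/4-.5
        a.append(2*((uv-q[0])@[-t[1],t[0]]))
    return np.array(a)
s=least_squares(res,[.5,-.3,np.radians(-69),1.4,1.0],loss='soft_l1')
p=s.x; print(p,np.degrees(p[2:]).round(1)); print(np.round(res(p),1).tolist())
np.save('fit.npy',p)
exec('for w in '+open('fit.py').read().split('for w in',1)[1])
E
python3 fit2.py
```

```text
[[0.678, -0.209], [0.772, -0.409], [0.513, -0.525], [0.419, -0.318]]
0.221 -64.7
0.284 -155.7
0.227 114.5
0.281 22.9
[ 0.56887501 -0.30282102 -1.15377594  1.39991901  1.1135662 ] [-66.1  80.2  63.8]
[-0.2, -1.2, 0.1, -0.4, -0.3, 0.9, 0.6, -0.1, 0.4, -0.2, 0.0, -0.4, -0.3, 0.9, 0.1, -0.3, -0.3, -2.0, 1.7, -1.3, 1.3, -1.5, -1.0, 1.5, -2.6, -1.8, 0.9, 1.2, -1.3, -1.1, -2.2, -0.8, 0.9, 3.6, 2.2, 1.5, 0.9]
r hinge [ 0.42715854 -0.36560191  0.305     ] face [ 0.38822013 -0.25165543  0.305     ] tip [ 0.38017918 -0.21965007  0.305     ]
f hinge [ 0.71059149 -0.24004013  0.305     ] face [ 0.62495967 -0.15538087  0.305     ] tip [ 0.58123708 -0.11881127  0.305     ]
```

View overlay.

View pics/top_ov.png

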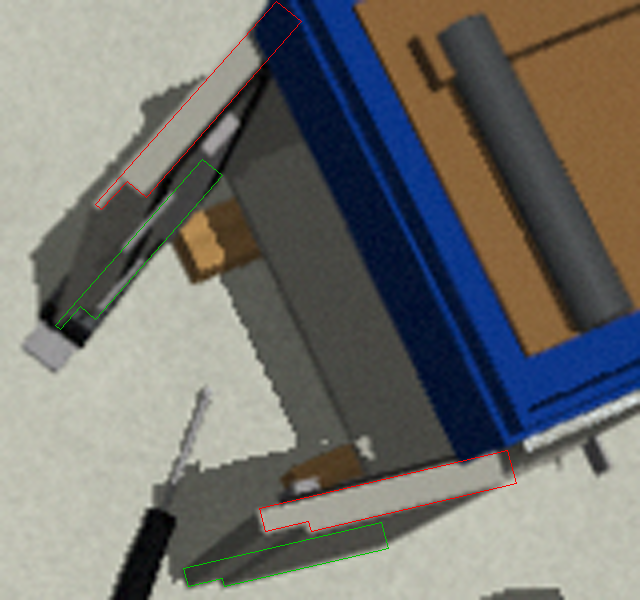

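View pics/side_ov.png

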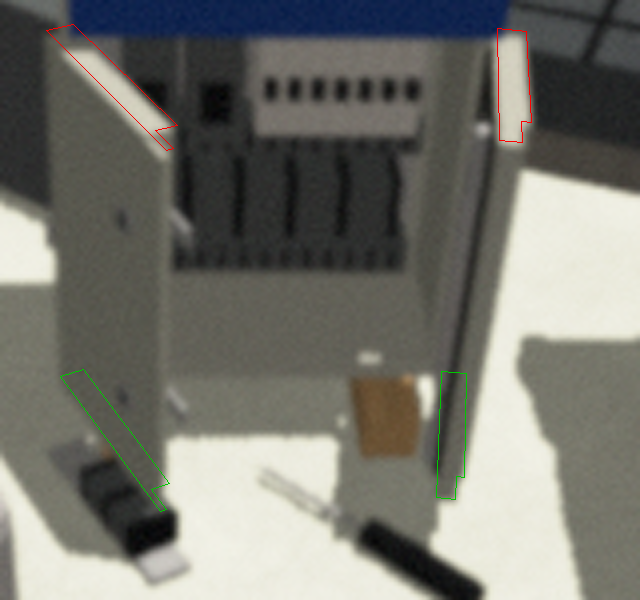

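```bash
cat >> geo.py <<'E'
def back(n,uv,z):
    c=C[n];K=c['camera_matrix']; q=cv2.undistortPoints(np.array([[uv]],float),K,np.array([c['k1'],0,0,0,0.]) )[0,0]
    d=c['R'].T@np.array([*q,1]); o=-c['R'].T@c['t']; return (o+d*(z-o[2])/d[2])[:2]
from scipy.spatial.transform import Rotation as Ro
def orient(az,t):
    az,t=np.radians([az,t]); x=np.array([-np.sin(az),np.cos(az),0]); z=np.array([np.cos(t)*np.cos(az),np.cos(t)*np.sin(az),-np.sin(t)])
    return np.array([x,np.cross(z,x),z]).T
def rel(pos,az,t,bot):
    o=bot.get_obs(); R0=Ro.from_euler('xyz',o['tcp_rot'],degrees=True).as_matrix()
    dr=Ro.from_matrix(R0.T@orient(az,t)).as_rotvec(); d=R0.T@(np.asarray(pos)-o['ee_pos'])/.04
    print('dr',dr.round(3).tolist(),'xyz',d.round(3).tolist(),'deg',np.degrees(np.linalg.norm(dr)).round(1),'mm',(np.linalg.norm(d)*40).round(0))
def contact(w,a_deg,r,clear,z):
    p=np.load('fit.npy').copy(); p[3 if w=='r' else 4]=np.radians(a_deg); return leafpt(p,w,r,.01+clear,z)
def own(P):
    p=np.load('fit.npy'); d=np.asarray(P)[:2]-p[:2]; c,s=np.cos(p[2]),np.sin(p[2]); return np.array([c*d[0]+s*d[1],-s*d[0]+c*d[1]])
E
python3 - <<'E'
from geo import *
print('can',back('top',(301,149),.17), own(back('top',(301,149),.17)))
print('strip end',own(back('top',(350,193),.02)),'sd',own(back('top',(379,236),.01)))
from workcell import bot
T=contact('r',80,.115,.045,.30); print(T); rel(T,-45,90,bot)
E
```

```text
can [0.65600082 0.03830764] [-0.27660462  0.21782918]
strip end [-0.17558825  0.07605626] sd [-0.14553344 -0.07972285]
[ 0.34615406 -0.26717288  0.3       ]
dr [0.0, -0.0, -0.419] xyz [5.682, -4.412, -2.48] deg 24.0 mm 304.0
```

step_arm(dr=[[0,0,0],[0,0,0],[0,0,-0.05],[0,0,-0.1],[0,0,-0.2],[0,0,-0.3],[0,0,-0.42],[0,0,-0.42]], xyz=[[0,0,-1.2],[0,0,-2.48],[0.8,-0.6,-2.48],[1.6,-1.2,-2.48],[2.4,-1.9,-2.48],[3.2,-2.5,-2.48],[4.0,-3.1,-2.48],[4.3,-3.4,-2.48]], gripper=[0,0,0,0,0,0,0,0])

```text
time: 1.9
ee_pos: [0.3102, -0.3225, 0.3004]
tcp_rot: [180.0, -0.0, 45.4]
wrist_force: [-0.5, -0.8, -1.0]
opening: 0.0
```

```bash
python3 - <<'E'
from geo import *
from workcell import bot
o=bot.get_obs(); print(o['time'],o['q'].round(1),o['ee_pos'],o['tcp_rot'],o['wrist_force'],o['opening'])
for a in(80,70,60,50,40): 
    T=contact('r',a,.115,.012,.30); print(a,T); rel(T,-45,90,bot)
E
```

```text
1.9 [-46.1  -5.5  11.  106.5   0.   88.4] [ 0.31019379 -0.32246969  0.30039075] [ 1.79957719e+02 -2.81696282e-02  4.54286287e+01] [-0.4701194  -0.75872391 -0.95461263] 2.2549698333254816e-05
80 [ 0.3781886  -0.25924898  0.3       ]
dr [0.001, -0.0, 0.007] xyz [2.319, 0.102, 0.011] deg 0.4 mm 93.0
70 [ 0.39740055 -0.25236118  0.3       ]
dr [0.001, -0.0, 0.007] xyz [2.779, 0.323, 0.011] deg 0.4 mm 112.0
60 [ 0.41751669 -0.24891415  0.3       ]
dr [0.001, -0.0, 0.007] xyz [3.193, 0.621, 0.012] deg 0.4 mm 130.0
50 [ 0.43792579 -0.24901261  0.3       ]
dr [0.001, -0.0, 0.007] xyz [3.549, 0.986, 0.012] deg 0.4 mm 147.0
40 [ 0.45800773 -0.25265357  0.3       ]
dr [0.001, -0.0, 0.007] xyz [3.837, 1.408, 0.013] deg 0.4 mm 163.0
```

step_arm(dr=[[0,0,0],[0,0,0],[0,0,0],[0,0,0],[0,0,0],[0,0,0],[0,0,0],[0,0,0]], xyz=[[0.8,0,0],[1.5,0,0],[1.9,0.05,0],[2.1,0.1,0],[2.3,0.1,0],[2.5,0.2,0],[2.65,0.25,0],[2.78,0.32,0]], gripper=[0,0,0,0,0,0,0,0])

```text
time: 2.7
ee_pos: [0.3968, -0.2554, 0.3]
tcp_rot: [180.0, 0.0, 45.0]
wrist_force: [-2.2, -1.9, 1.5]
opening: -0.0003
```

```bash
python3 - <<'E'
from h import *
p=shot('top','top1')
a=p['image'][80:270,300:520,::-1]; cv2.imwrite('pics/top1c.png',cv2.resize(a,None,fx=3.,fy=3.,interpolation=cv2.INTER_CUBIC))
from geo import *
o=bot.get_obs(); print(o['time'],o['ee_pos'],o['wrist_force'])
for a in(65,60,50,40): 
    T=contact('r',a,.115,.012,.30); print(a,T); rel(T,-45,90,bot)
E
```

```text
2.75 [ 0.39752711 -0.25516659  0.29974217] [-0.14581592  0.21634087  0.34971134]
65 [ 0.40738337 -0.25019852  0.3       ]
dr [0.0, -0.0, 0.001] xyz [0.262, 0.087, -0.006] deg 0.1 mm 11.0
60 [ 0.41751669 -0.24891415  0.3       ]
dr [0.0, -0.0, 0.001] xyz [0.464, 0.243, -0.006] deg 0.1 mm 21.0
50 [ 0.43792579 -0.24901261  0.3       ]
dr [0.0, -0.0, 0.001] xyz [0.822, 0.606, -0.006] deg 0.1 mm 41.0
40 [ 0.45800773 -0.25265357  0.3       ]
dr [0.0, -0.0, 0.001] xyz [1.112, 1.026, -0.006] deg 0.1 mm 61.0
```

View pics/top1c.png

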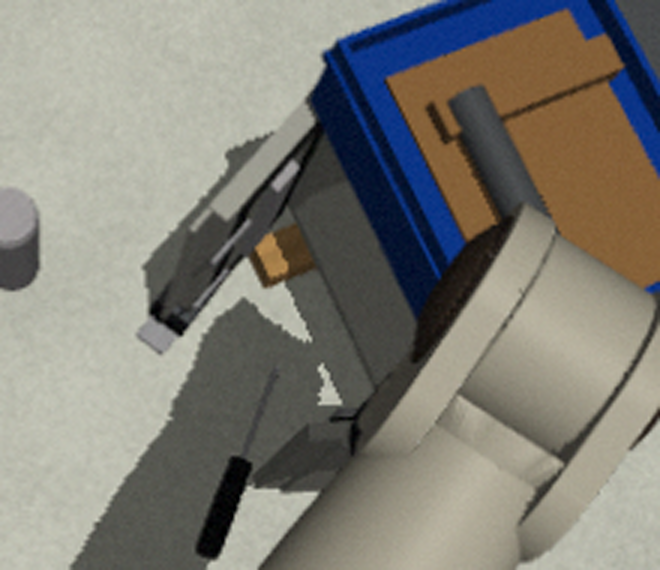

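```bash
python3 - <<'E'
from h import *
p=shot('side','side1')
a=p['image'][0:260,250:570,::-1]; cv2.imwrite('pics/side1c.png',cv2.resize(a,None,fx=2.3,fy=2.3,interpolation=cv2.INTER_CUBIC))
E
```

```text
(no output)
```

View pics/side1c.png

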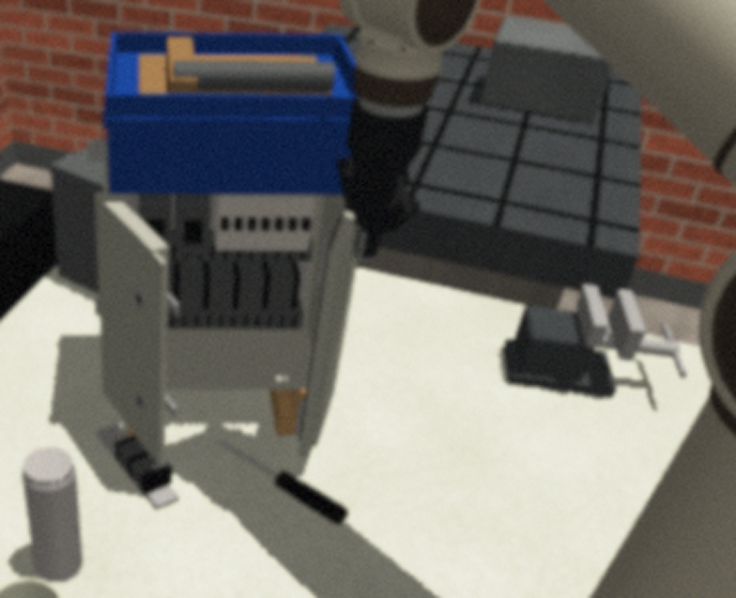

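```bash
python3 - <<'E'
from geo import *
from workcell import bot
T=contact('r',70,.11,.05,.26); print(T); rel(T,-40,40,bot)
E
```

```text
[ 0.35982777 -0.25992993  0.26      ]
dr [-0.872, 0.037, -0.08] xyz [-0.745, -0.577, 0.994] deg 50.2 mm 55.0
```

step_arm(dr=[[0,0,0],[-0.1,0,0],[-0.24,0.01,-0.02],[-0.38,0.015,-0.03],[-0.52,0.02,-0.05],[-0.66,0.03,-0.06],[-0.8,0.035,-0.075],[-0.872,0.037,-0.08]], xyz=[[-0.4,-0.3,0],[-0.75,-0.58,0],[-0.75,-0.58,0.2],[-0.75,-0.58,0.4],[-0.75,-0.58,0.6],[-0.75,-0.58,0.8],[-0.75,-0.58,0.95],[-0.75,-0.58,1.0]], gripper=[0,0,0,0,0,0,0,0])

```text
time: 3.6
ee_pos: [0.4169, -0.2896, 0.2766]
tcp_rot: [134.0, 0.6, 49.3]
wrist_force: [-0.9, -0.2, 1.2]
opening: 0.0001
```

```bash
python3 - <<'E'
from h import *
p=shot('side','side2')
a=p['image'][0:260,250:570,::-1]; cv2.imwrite('pics/side2c.png',cv2.resize(a,None,fx=2.3,fy=2.3,interpolation=cv2.INTER_CUBIC))
from geo import *
o=bot.get_obs(); print(o['time'],o['q'].round(1),o['ee_pos'],o['tcp_rot'].round(1),o['wrist_force'])
for a in(70,60,50,40,30,20,10): 
    T=contact('r',a,.115,.012,.26); print(a,T); rel(T,-40,40,bot)
E
```

```text
3.65 [-29.5 -48.5 -34.8  58.1  -8.5  97.3] [ 0.41832716 -0.28989234  0.27682574] [133.8   0.6  49.4] [ 0.74843468 -0.28093043 -0.30465174]
70 [ 0.39740055 -0.25236118  0.26      ]
dr [-0.067, 0.016, 0.001] xyz [0.376, -0.999, -0.439] deg 3.9 mm 46.0
60 [ 0.41751669 -0.24891415  0.26      ]
dr [-0.067, 0.016, 0.001] xyz [0.769, -0.77, -0.207] deg 3.9 mm 44.0
50 [ 0.43792579 -0.24901261  0.26      ]
dr [-0.067, 0.016, 0.001] xyz [1.099, -0.498, 0.071] deg 3.9 mm 48.0
40 [ 0.45800773 -0.25265357  0.26      ]
dr [-0.067, 0.016, 0.001] xyz [1.357, -0.191, 0.387] deg 3.9 mm 57.0
30 [ 0.47715234 -0.25972642  0.26      ]
dr [-0.067, 0.016, 0.001] xyz [1.535, 0.141, 0.73] deg 3.9 mm 68.0
20 [ 0.49477791 -0.27001624  0.26      ]
dr [-0.067, 0.016, 0.001] xyz [1.626, 0.49, 1.092] deg 3.9 mm 81.0
10 [ 0.51034889 -0.28321038  0.26      ]
dr [-0.067, 0.016, 0.001] xyz [1.63, 0.843, 1.46] deg 3.9 mm 94.0
```

View pics/side2c.png

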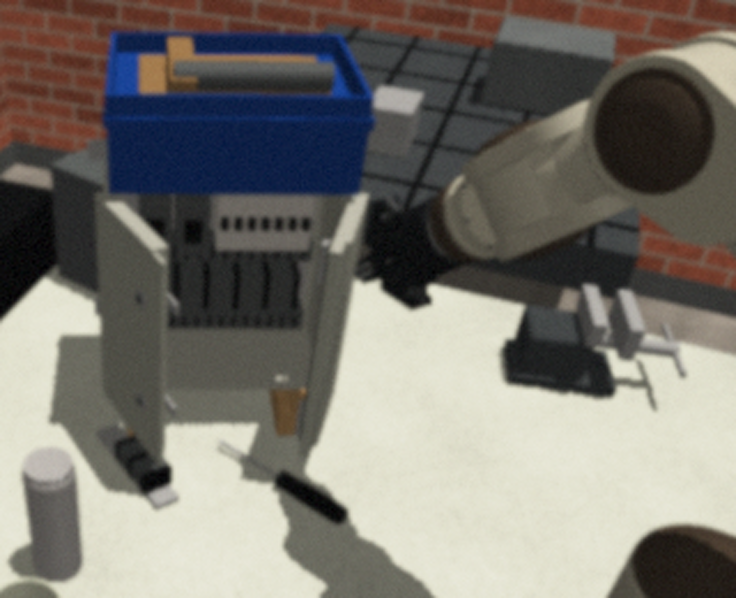

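```bash
python3 - <<'E'
from geo import *
from workcell import bot
o=bot.get_obs(); q=own(o['ee_pos'])-[0,-.155]; r=np.hypot(*q); print(q,r,np.degrees(np.arctan2(-q[0],q[1])), np.degrees(np.arcsin(.02/r)))
for a,r,t in((65,.08,44),(55,.085,44),(45,.095,42),(35,.105,41),(27,.11,40),(20,.115,40)): 
    T=contact('r',a,r,.012,.277-.0004*(65-a)); print(a,T); rel(T,-41,t,bot)
E
```

```text
[-0.07279829  0.02259073] 0.07622291076519841 72.75986720734544 15.21182275219253
65 [ 0.4067075  -0.28519199  0.277     ]
dr [0.003, 0.003, 0.012] xyz [-0.1, -0.203, -0.216] deg 0.7 mm 13.0
55 [ 0.4219444  -0.27795596  0.273     ]
dr [0.003, 0.003, 0.012] xyz [0.286, -0.154, -0.027] deg 0.7 mm 13.0
45 [ 0.4408442  -0.26905295  0.269     ]
dr [-0.032, 0.003, 0.012] xyz [0.764, -0.074, 0.193] deg 2.0 mm 32.0
35 [ 0.46256813 -0.26433415  0.265     ]
dr [-0.049, 0.003, 0.012] xyz [1.208, 0.089, 0.501] deg 2.9 mm 52.0
27 [ 0.4794711  -0.26636787  0.2618    ]
dr [-0.067, 0.003, 0.012] xyz [1.446, 0.279, 0.809] deg 3.9 mm 67.0
20 [ 0.49477791 -0.27001624  0.259     ]
dr [-0.067, 0.003, 0.012] xyz [1.627, 0.472, 1.109] deg 3.9 mm 81.0
```

step_arm(dr=[[0,0,0],[0,0,0],[-0.01,0,0],[-0.03,0,0],[-0.04,0,0],[-0.05,0,0],[-0.05,0,0],[-0.06,0,0]], xyz=[[0.14,-0.1,0],[0.29,-0.15,0],[0.5,-0.12,0.08],[0.76,-0.07,0.19],[1.0,0.0,0.35],[1.21,0.09,0.5],[1.33,0.18,0.65],[1.45,0.28,0.81]], gripper=[0,0,0,0,0,0,0,0])

```text
time: 4.45
ee_pos: [0.4785, -0.2654, 0.2643]
tcp_rot: [130.5, 0.6, 49.4]
wrist_force: [-1.9, -0.2, 0.6]
opening: -0.0004
```

```bash
python3 - <<'E'
from h import *
p=shot('side','side3')
a=p['image'][0:260,250:570,::-1]; cv2.imwrite('pics/side3c.png',cv2.resize(a,None,fx=2.3,fy=2.3,interpolation=cv2.INTER_CUBIC))
from geo import *
o=bot.get_obs(); print(o['time'],o['q'].round(1),o['ee_pos'],own(o['ee_pos']),o['wrist_force'])
for a,r in((20,.115),(15,.115),(10,.115),(5,.115),(0,.115)): 
    T=contact('r',a,r,.012,.26); print(a,T); rel(T,-45,38,bot)
E
```

```text
4.5 [-19.9 -45.  -36.9  50.7 -16.  103.4] [ 0.4790732  -0.26544522  0.26329325] [-0.07054584 -0.06696716] [-0.47952843  0.63658613 -1.25204529]
20 [ 0.49477791 -0.27001624  0.26      ]
dr [-0.044, -0.053, 0.056] xyz [0.17, 0.181, 0.335] deg 5.1 mm 17.0
15 [ 0.50285143 -0.27627339  0.26      ]
dr [-0.044, -0.053, 0.056] xyz [0.182, 0.347, 0.529] deg 5.1 mm 26.0
10 [ 0.51034889 -0.28321038  0.26      ]
dr [-0.044, -0.053, 0.056] xyz [0.173, 0.513, 0.723] deg 5.1 mm 36.0
5 [ 0.51721322 -0.29077442  0.26      ]
dr [-0.044, -0.053, 0.056] xyz [0.141, 0.677, 0.916] deg 5.1 mm 46.0
0 [ 0.52339218 -0.29890795  0.26      ]
dr [-0.044, -0.053, 0.056] xyz [0.087, 0.839, 1.106] deg 5.1 mm 56.0
```

View pics/side3c.png

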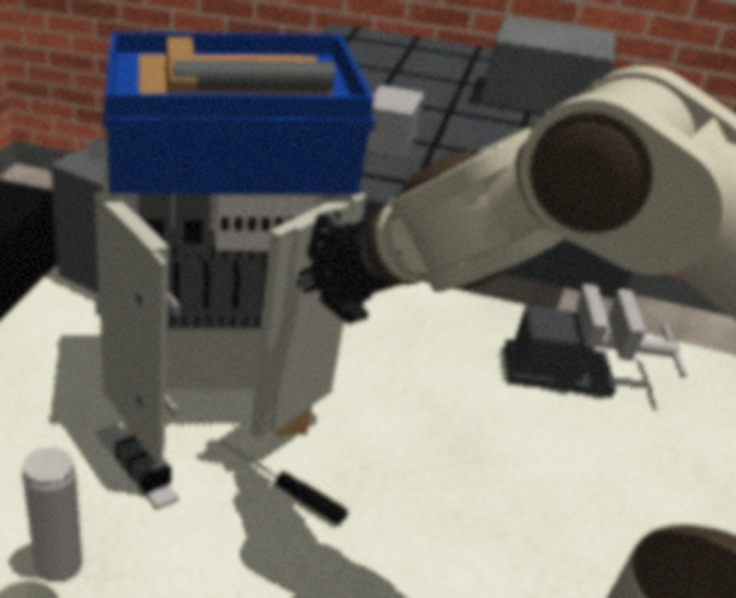

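step_arm(dr=[[0,0,0],[-0.02,-0.02,0.02],[-0.03,-0.03,0.03],[-0.04,-0.04,0.04],[-0.04,-0.05,0.05],[-0.04,-0.05,0.05],[-0.04,-0.05,0.05],[-0.04,-0.05,0.05]], xyz=[[0.09,0.08,0.16],[0.17,0.18,0.33],[0.18,0.26,0.43],[0.18,0.35,0.53],[0.18,0.43,0.63],[0.17,0.51,0.72],[0.16,0.57,0.8],[0.15,0.63,0.86]], gripper=[0,0,0,0,0,0,0,0])

```text
time: 5.3
ee_pos: [0.5139, -0.2889, 0.2607]
tcp_rot: [128.3, 0.2, 45.3]
wrist_force: [-0.1, 1.6, -0.6]
opening: 0.0001
```

```bash
python3 - <<'E'
from h import *
p=shot('side','side4')
a=p['image'][0:260,250:570,::-1]; cv2.imwrite('pics/side4c.png',cv2.resize(a,None,fx=2.3,fy=2.3,interpolation=cv2.INTER_CUBIC))
from geo import *
o=bot.get_obs(); print(o['time'],o['q'].round(1),o['ee_pos'],own(o['ee_pos']),o['wrist_force'])
for a,r,c in((3,.115,.012),(0,.115,.012),(0,.115,.004),(0,.115,-.004)): 
    T=contact('r',a,r,c,.258); print(a,T); rel(T,-45,38,bot)
E
```

```text
5.35 [-18.7 -39.4 -36.   44.7 -20.3 106.7] [ 0.51397676 -0.28920036  0.26082653] [-0.03468925 -0.04467658] [ 0.18027462  0.79655569 -0.05274282]
3 [ 0.51976981 -0.29396287  0.258     ]
dr [-0.004, -0.002, 0.006] xyz [0.018, 0.06, 0.19] deg 0.4 mm 8.0
0 [ 0.52339218 -0.29890795  0.258     ]
dr [-0.004, -0.002, 0.006] xyz [-0.007, 0.154, 0.309] deg 0.4 mm 14.0
0 [ 0.52663249 -0.30622234  0.258     ]
dr [-0.004, -0.002, 0.006] xyz [-0.08, 0.269, 0.456] deg 0.4 mm 21.0
0 [ 0.52987279 -0.31353674  0.258     ]
dr [-0.004, -0.002, 0.006] xyz [-0.153, 0.384, 0.602] deg 0.4 mm 29.0
```

View pics/side4c.png

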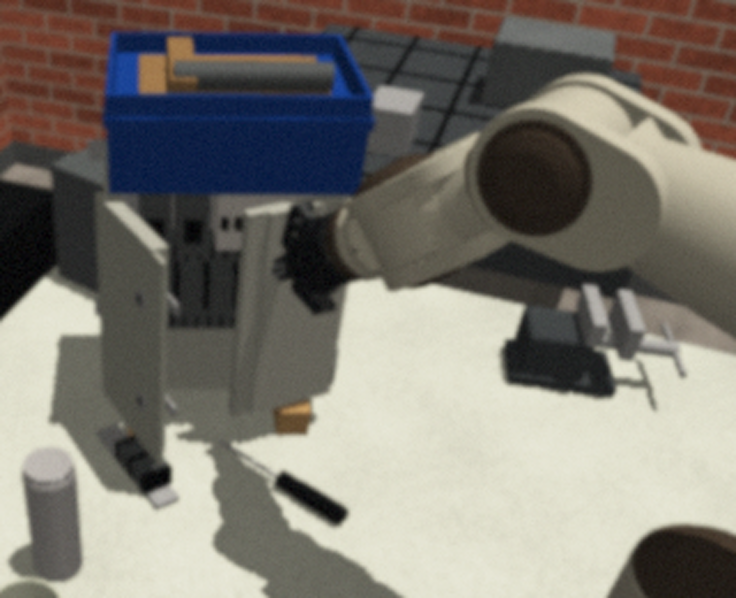

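step_arm(dr=[[0,0,0],[0,0,0],[0,0,0],[0,0,0],[0,0,0],[0,0,0],[0,0,0],[0,0,0]], xyz=[[0.02,0.03,0.1],[0.02,0.06,0.19],[0.0,0.1,0.24],[0.0,0.13,0.28],[-0.01,0.155,0.31],[-0.02,0.17,0.33],[-0.03,0.185,0.35],[-0.04,0.2,0.37]], gripper=[0,0,0,0,0,0,0,0])

```text
time: 6.15
ee_pos: [0.5244, -0.3014, 0.2579]
tcp_rot: [128.3, 0.2, 45.3]
wrist_force: [-0.4, 2.5, -0.8]
opening: -0.0
```

```bash
python3 - <<'E'
from h import *
from geo import *
o=bot.get_obs(); print(o['time'],o['ee_pos'],own(o['ee_pos']),o['wrist_force'],o['joint_efforts'].round(1))
for a,r,c in((0,.115,.004),(0,.115,-.004)): 
    T=contact('r',a,r,c,.258); print(a,T); rel(T,-45,38,bot)
E
```

```text
6.15 [ 0.52438651 -0.301392    0.25792329] [-0.0193261  -0.04009702] [-0.35577434  2.49989026 -0.75073956] [ -0.9 -16.5  55.2  -8.4  -1.2   0. ]
0 [ 0.52663249 -0.30622234  0.258     ]
dr [-0.004, -0.002, 0.006] xyz [-0.046, 0.079, 0.097] deg 0.4 mm 5.0
0 [ 0.52987279 -0.31353674  0.258     ]
dr [-0.004, -0.002, 0.006] xyz [-0.119, 0.194, 0.243] deg 0.4 mm 13.0
```

Continue inward at about 1.2 mm/row, watching the force.

step_arm(dr=[[0,0,0],[0,0,0],[0,0,0],[0,0,0],[0,0,0],[0,0,0],[0,0,0],[0,0,0]], xyz=[[-0.01,0.02,0.025],[-0.02,0.04,0.05],[-0.035,0.06,0.075],[-0.045,0.08,0.1],[-0.055,0.095,0.12],[-0.065,0.11,0.14],[-0.07,0.12,0.155],[-0.075,0.13,0.165]], gripper=[0,0,0,0,0,0,0,0])

```text
time: 6.95
ee_pos: [0.5282, -0.3095, 0.258]
tcp_rot: [128.2, 0.2, 45.3]
wrist_force: [0.4, 1.6, -0.4]
opening: -0.0
```

```bash
python3 - <<'E'
from h import *
p=shot('side','side5')
a=p['image'][0:260,250:570,::-1]; cv2.imwrite('pics/side5c.png',cv2.resize(a,None,fx=2.3,fy=2.3,interpolation=cv2.INTER_CUBIC))
from geo import *
o=bot.get_obs(); print(o['time'],o['ee_pos'],own(o['ee_pos']),o['wrist_force'],o['joint_efforts'].round(1))
E
```

```text
7.0 [ 0.528233   -0.30957081  0.25796368] [-0.01029023 -0.03989291] [-0.18304416  2.22102997 -0.33009404] [ -0.9 -17.3  55.2  -8.3  -1.1   0. ]
```

View pics/side5c.png

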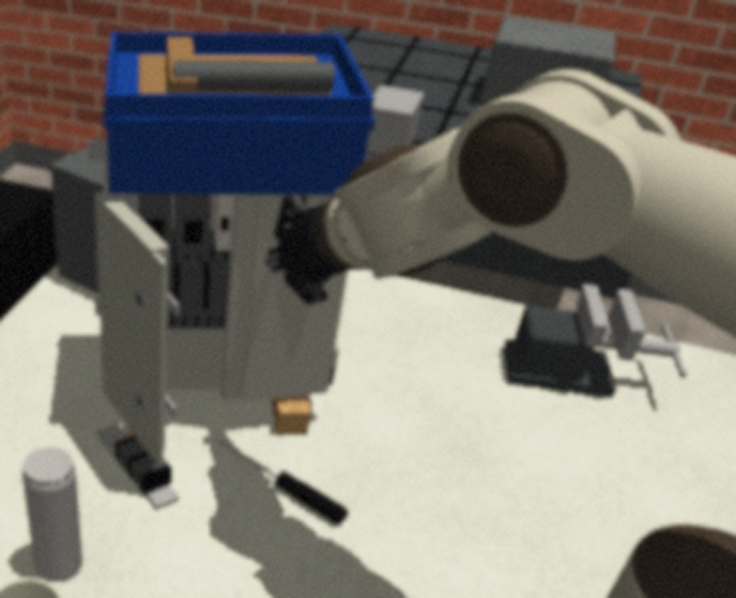

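step_arm(dr=[[0,0,0],[0,0,0],[0,0,0],[0,0,0],[0,0,0],[0,0,0],[0,0,0],[0,0,0]], xyz=[[-0.009,0.014,0.018],[-0.018,0.028,0.036],[-0.027,0.043,0.055],[-0.036,0.058,0.073],[-0.036,0.058,0.073],[-0.045,0.072,0.091],[-0.045,0.072,0.091],[-0.045,0.072,0.091]], gripper=[0,0,0,0,0,0,0,0])

```text
time: 7.8
ee_pos: [0.5302, -0.3141, 0.2579]
tcp_rot: [128.3, 0.2, 45.3]
wrist_force: [0.7, 0.3, 0.4]
opening: -0.0
```

```bash
python3 - <<'E'
from h import *
from geo import *
o=bot.get_obs(); print(o['time'],o['ee_pos'],own(o['ee_pos']),o['wrist_force'],o['joint_efforts'].round(1))
E
```

```text
7.8 [ 0.53020829 -0.31405795  0.25793539] [-0.00538757 -0.03990436] [0.70750078 0.32250542 0.40793602] [ -0.8 -17.8  55.2  -8.3  -1.   -0. ]
```

step_arm(dr=[[0,0,0],[0,0,0],[0,0,0],[0,0,0],[0,0,0],[0,0,0],[0,0,0],[0,0,0]], xyz=[[-0.009,0.014,0.018],[-0.018,0.028,0.036],[-0.027,0.043,0.055],[-0.036,0.058,0.073],[-0.045,0.072,0.091],[-0.054,0.086,0.11],[-0.054,0.086,0.11],[-0.054,0.086,0.11]], gripper=[0,0,0,0,0,0,0,0])

```text
time: 8.6
ee_pos: [0.5326, -0.3196, 0.258]
tcp_rot: [128.2, 0.2, 45.3]
wrist_force: [0.4, 1.3, -0.3]
opening: -0.0004
```

```bash
python3 - <<'E'
from h import *
p=shot('side','side6')
a=p['image'][60:210,280:430,::-1]; cv2.imwrite('pics/side6c.png',cv2.resize(a,None,fx=4,fy=4,interpolation=cv2.INTER_CUBIC))
from geo import *
o=bot.get_obs(); print(o['time'],o['ee_pos'],own(o['ee_pos']),o['wrist_force'],o['joint_efforts'].round(1))
E
```

```text
8.65 [ 0.532602   -0.31958411  0.25794529] [ 0.00063454 -0.0399541 ] [0.72494934 1.06275583 0.02775794] [ -0.6 -18.4  55.3  -8.3  -0.9   0. ]
```

View pics/side6c.png

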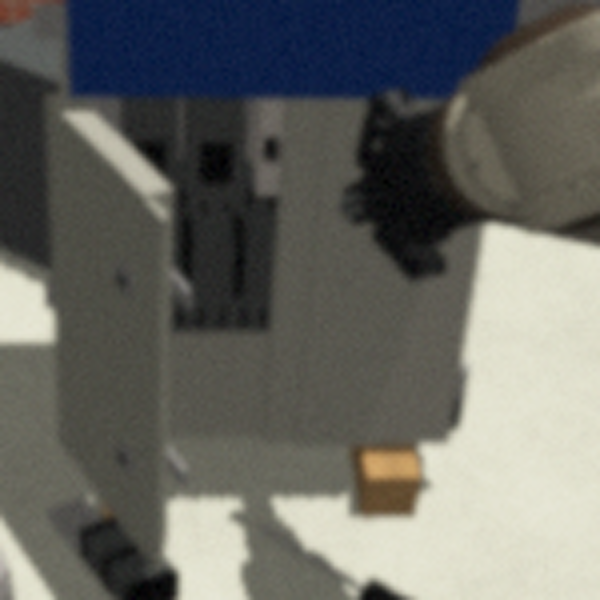

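step_arm(dr=[[0,0,0],[0,0,0],[0,0,0],[0,0,0],[0,0,0],[0,0,0],[0,0,0],[0,0,0]], xyz=[[-0.009,0.014,0.018],[-0.018,0.028,0.036],[-0.027,0.043,0.055],[-0.036,0.058,0.073],[-0.045,0.072,0.091],[-0.045,0.072,0.091],[-0.045,0.072,0.091],[-0.045,0.072,0.091]], gripper=[0,0,0,0,0,0,0,0])

```text
time: 9.45
ee_pos: [0.5348, -0.3236, 0.2579]
tcp_rot: [128.3, 0.2, 45.4]
wrist_force: [-1.5, 6.1, 1.3]
opening: 0.0003
```

```bash
python3 - <<'E'
from geo import *
from workcell import bot
o=bot.get_obs(); print(o['time'],o['ee_pos'],own(o['ee_pos']),o['wrist_force'],o['joint_efforts'].round(1))
p=np.load('fit.npy').copy(); 
im=cv2.resize(cv2.imread('pics/side6.png')[60:210,280:430],None,fx=4,fy=4,interpolation=cv2.INTER_CUBIC)
for a,col in((0,(0,0,255)),(.1,(0,255,0))):
    p[3]=a
    q=proj('side',[leafpt(p,'r',r,.01,z) for r,z in((0,.055),(.127,.055),(.127,.355),(0,.355))]+[leafpt(p,'r',.153,.004,.055),leafpt(p,'r',.153,.004,.355)])
    q=((q-[280,60]+.5)*4-.5).round().astype(int)
    cv2.polylines(im,[q[:4].reshape(-1,1,2)],True,col,1); cv2.polylines(im,[q[4:].reshape(-1,1,2)],True,col,1)
cv2.imwrite('pics/side6o.png',im)
E
```

```text
9.45 [ 0.53484007 -0.32358025  0.25790915] [ 0.00519472 -0.03952643] [-1.45535884  6.05673839  1.30125891] [ -2.9 -17.8  55.3  -9.1  -1.7  -0. ]
```

View pics/side6o.png

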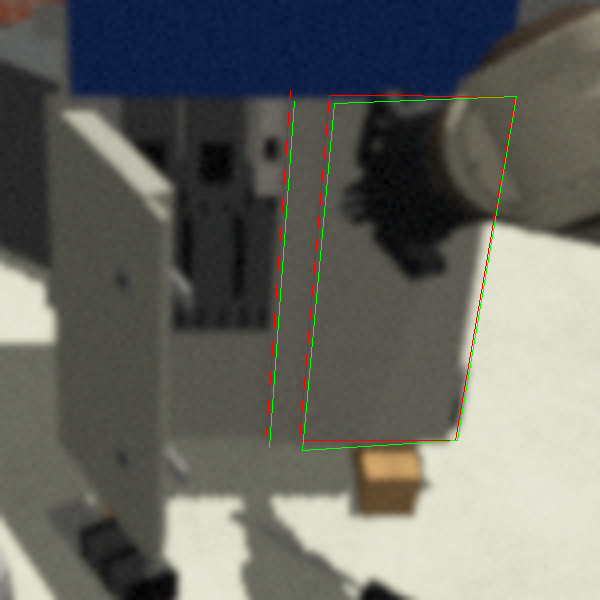

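step_arm(dr=[[0,0,0],[0,0,0],[0,0,0],[0,0,0],[0,0,0],[0,0,0],[0,0,0],[0,0,0]], xyz=[[-0.004,0.007,0.009],[-0.009,0.014,0.018],[-0.013,0.02,0.026],[-0.013,0.02,0.026],[-0.013,0.02,0.026],[-0.013,0.02,0.026],[-0.013,0.02,0.026],[-0.013,0.02,0.026]], gripper=[0,0,0,0,0,0,0,0])

```text
time: 10.25
ee_pos: [0.5353, -0.3241, 0.2578]
tcp_rot: [128.3, 0.2, 45.4]
wrist_force: [-9.3, 16.5, 4.7]
opening: -0.0
```

```bash
python3 - <<'E'
from h import *
p=shot('side','side7')
a=p['image'][60:210,280:430,::-1]; cv2.imwrite('pics/side7c.png',cv2.resize(a,None,fx=4,fy=4,interpolation=cv2.INTER_CUBIC))
from geo import *
o=bot.get_obs(); print(o['time'],o['ee_pos'],own(o['ee_pos']),o['wrist_force'],o['torque'],o['joint_efforts'].round(1))
E
```

```text
10.3 [ 0.53530634 -0.3241088   0.25785067] [ 0.00586682 -0.03931419] [-8.64164167 16.06326526  4.60559002] [2.09969518 1.18250309 0.7023663 ] [ -5.5 -14.9  55.2 -10.9  -2.4  -0. ]
```

View pics/side7c.png

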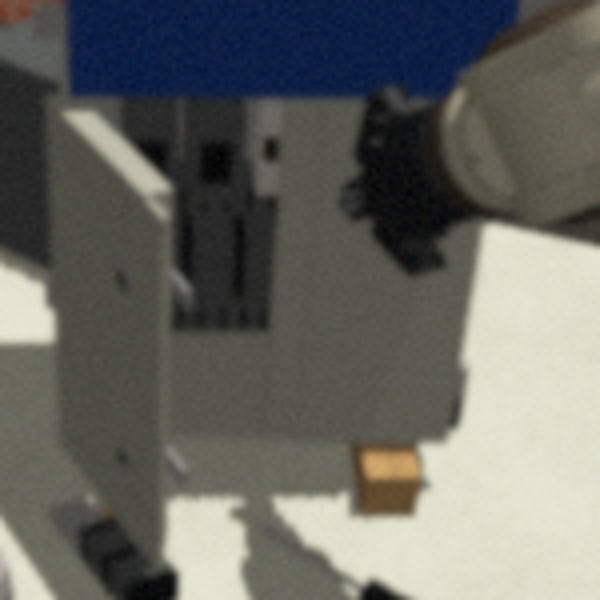

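```bash
cat >> geo.py <<'E'
def world(x,y,z):
    p=np.load('fit.npy'); c,s=np.cos(p[2]),np.sin(p[2]); return np.array([p[0]+c*x-s*y,p[1]+s*x+c*y,z])
E
python3 - <<'E'
from geo import *
from workcell import bot
T=world(-.05,-.039,.262); print(T); rel(T,-45,38,bot)
T=world(-.10,-.039,.265); print(T); rel(T,-45,38,bot)
T=world(-.32,.0,.30); print(T); rel(T,-70,45,bot)
E
```

```text
[ 0.51296542 -0.27290251  0.262     ]
dr [-0.006, -0.004, 0.007] xyz [0.52, -0.721, -1.082] deg 0.6 mm 56.0
[ 0.49271352 -0.22718752  0.265     ]
dr [-0.006, -0.004, 0.007] xyz [0.979, -1.383, -2.041] deg 0.6 mm 106.0
[ 0.43926286 -0.01024507  0.3       ]
dr [0.115, -0.33, 0.297] xyz [3.902, -3.641, -6.321] deg 26.3 mm 331.0
```

step_arm(dr=[[0,0,0],[0,0,0],[0,0,0],[0.0,-0.02,0.02],[0.02,-0.1,0.08],[0.05,-0.18,0.16],[0.08,-0.25,0.23],[0.1,-0.3,0.27]], xyz=[[0.05,-0.075,-0.11],[0.25,-0.35,-0.52],[0.6,-0.85,-1.25],[0.98,-1.38,-2.04],[1.5,-1.8,-2.8],[2.1,-2.2,-3.6],[2.7,-2.7,-4.5],[3.2,-3.1,-5.3]], gripper=[0,0,0,0,0,0,0,0])

```text
time: 11.1
ee_pos: [0.4641, -0.1054, 0.2811]
tcp_rot: [133.9, -0.5, 24.8]
wrist_force: [0.5, -0.6, -0.4]
opening: -0.0003
```

```bash
python3 - <<'E'
from h import *
from geo import *
p=shot('side','side8'); p2=shot('top','top8')
a=p['image'][60:210,270:430,::-1]; cv2.imwrite('pics/side8c.png',cv2.resize(a,None,fx=4,fy=4,interpolation=cv2.INTER_CUBIC))
a=p2['image'][105:255,340:500,::-1]; cv2.imwrite('pics/top8c.png',cv2.resize(a,None,fx=4,fy=4,interpolation=cv2.INTER_CUBIC))
o=bot.get_obs(); print(o['time'],o['q'].round(1),o['ee_pos'],own(o['ee_pos']),o['wrist_force'])
T=world(-.30,.12,.30); print(T); rel(T,-85,45,bot)
T=world(-.25,.22,.30); print(T); rel(T,-100,45,bot)
E
```

```text
11.2 [ 15.4 -21.5 -15.5  86.1 -45.1 166.4] [ 0.46547991 -0.10374098  0.27917697] [-0.2238978  -0.01389914] [ 0.66861422 -0.56268828 -0.66258404]
[0.5570796  0.02007349 0.3       ]
dr [0.015, -0.25, 0.241] xyz [3.383, -0.918, -1.677] deg 19.9 mm 155.0
[0.66876148 0.0148623  0.3       ]
dr [0.014, -0.437, 0.425] xyz [5.86, -0.025, -0.74] deg 34.9 mm 236.0
```

View pics/side8c.png

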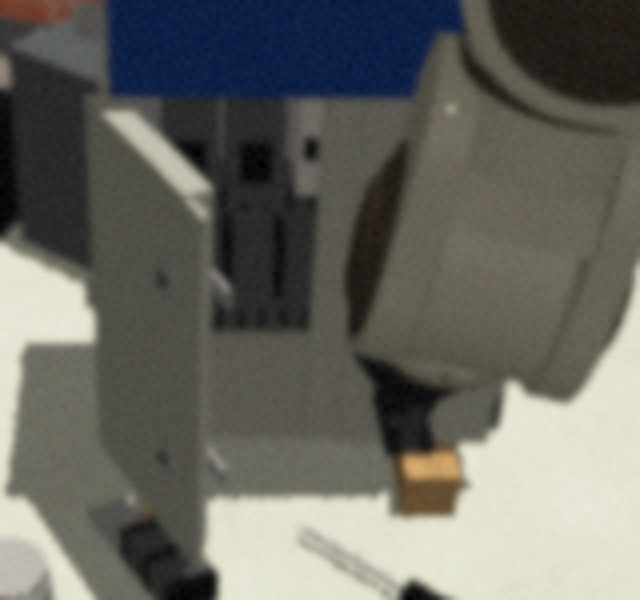

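View pics/top8c.png

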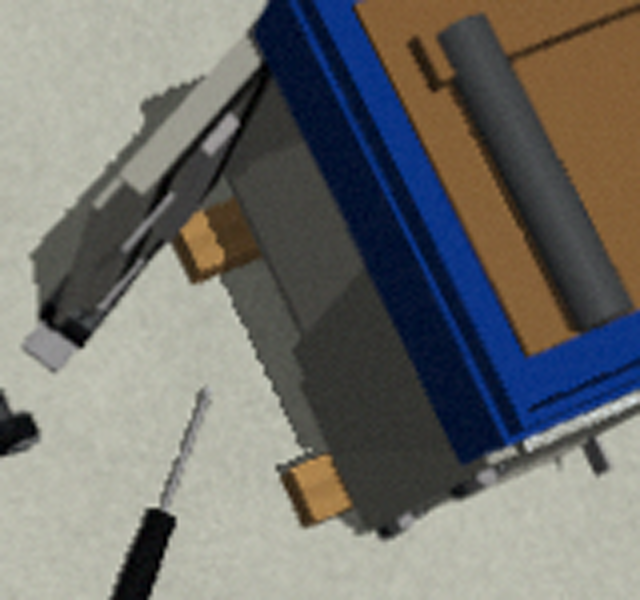

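```bash
cat >> geo.py <<'E'
def rel2(pos,az,t,bot,roll=-90):
    o=bot.get_obs(); R0=Ro.from_euler('xyz',o['tcp_rot'],degrees=True).as_matrix()
    dr=Ro.from_matrix(R0.T@orient(az,t)@Ro.from_euler('z',roll,degrees=True).as_matrix()).as_rotvec(); d=R0.T@(np.asarray(pos)-o['ee_pos'])/.04
    print('dr',dr.round(3).tolist(),'xyz',d.round(3).tolist(),'deg',np.degrees(np.linalg.norm(dr)).round(1),'mm',(np.linalg.norm(d)*40).round(0))
E
python3 - <<'E'
from geo import *
from workcell import bot
T=world(-.31,.05,.31); print(T); rel2(T,-70,45,bot,-60)
E
```

```text
[0.48902823 0.00086383 0.31      ]
dr [0.048, -0.049, -0.99] xyz [1.638, -0.928, -2.057] deg 56.8 mm 112.0
```

step_arm(dr=[[0,0,-0.12],[0,0,-0.25],[0,0,-0.38],[0,0,-0.5],[0,0,-0.62],[0.03,-0.03,-0.75],[0.04,-0.04,-0.88],[0.05,-0.05,-0.99]], xyz=[[0.1,-0.15,-0.3],[0.3,-0.3,-0.6],[0.5,-0.5,-1.0],[0.8,-0.6,-1.3],[1.0,-0.7,-1.6],[1.3,-0.8,-1.8],[1.5,-0.9,-2.0],[1.64,-0.93,-2.06]], gripper=[0,0,0,0,0,0,0,0])

```text
time: 12.0
ee_pos: [0.4884, -0.0017, 0.311]
tcp_rot: [153.6, 37.8, 71.1]
wrist_force: [0.6, 0.2, -0.2]
opening: 0.0001
```

```bash
python3 - <<'E'
from geo import *
from workcell import bot
o=bot.get_obs(); print(o['time'],o['q'].round(1),o['ee_pos'],own(o['ee_pos']))
T=world(-.27,.18,.30); print(T); rel2(T,-90,47,bot)
E
```

```text
12.0 [ 26.7  -4.4   2.5 103.6 -44.6 129.2] [ 0.48844837 -0.00170632  0.31095785] [-0.30788497  0.04842883]
[0.62408873 0.01694678 0.3       ]
dr [0.244, -0.03, -0.265] xyz [1.383, 3.063, 0.706] deg 20.7 mm 137.0
```

step_arm(dr=[[0.03,0,-0.04],[0.06,0,-0.07],[0.1,-0.01,-0.1],[0.13,-0.01,-0.14],[0.17,-0.02,-0.18],[0.2,-0.02,-0.22],[0.24,-0.03,-0.26],[0.24,-0.03,-0.26]], xyz=[[0.2,0.4,0.1],[0.4,0.8,0.2],[0.6,1.3,0.3],[0.8,1.8,0.4],[1.0,2.2,0.5],[1.2,2.7,0.6],[1.38,3.06,0.7],[1.38,3.06,0.7]], gripper=[0,0,0,0,0,0,0,0])

```text
time: 12.8
ee_pos: [0.626, 0.0156, 0.2959]
tcp_rot: [179.8, 43.0, 89.5]
wrist_force: [1.0, 1.4, -1.2]
opening: -0.0004
```

```bash
python3 - <<'E'
from geo import *
from workcell import bot
o=bot.get_obs(); print(o['time'],o['q'].round(1),o['ee_pos'],own(o['ee_pos']))
T=contact('f',63.8,.11,.06,.245); print(T,own(T)); rel2(T,-100,47,bot)
T=contact('f',63.8,.11,.02,.245); print(T,own(T)); rel2(T,-100,47,bot)
E
```

```text
12.8 [ 20.2  30.3  42.1 119.8 -39.8 117.2] [0.62601884 0.01556549 0.29586796] [-0.26795532  0.18120523]
[ 0.67111888 -0.11577464  0.245     ] [-0.12960383  0.16924244]
dr [0.117, 0.0, 0.122] xyz [-1.526, 1.143, 3.167] deg 9.7 mm 148.0
[ 0.64545742 -0.14645834  0.245     ] [-0.1119436   0.13335211]
dr [0.117, 0.0, 0.122] xyz [-2.091, 0.506, 3.692] deg 9.7 mm 171.0
```

step_arm(dr=[[0.01,0,0.01],[0.03,0,0.03],[0.05,0,0.05],[0.07,0,0.07],[0.09,0,0.09],[0.11,0,0.11],[0.117,0,0.12],[0.117,0,0.12]], xyz=[[-0.2,0.2,0.4],[-0.4,0.4,0.9],[-0.7,0.6,1.4],[-1.0,0.8,1.9],[-1.2,1.0,2.4],[-1.4,1.1,2.8],[-1.53,1.14,3.17],[-1.53,1.14,3.17]], gripper=[0,0,0,0,0,0,0,0])

```text
time: 13.6
ee_pos: [0.6682, -0.1173, 0.2492]
tcp_rot: [179.6, 42.9, 79.7]
wrist_force: [-0.4, 0.4, -1.4]
opening: -0.0002
```

```bash
python3 - <<'E'
from h import *
from geo import *
p=shot('side','side9')
a=p['image'][0:260,200:500,::-1]; cv2.imwrite('pics/side9c.png',cv2.resize(a,None,fx=2.3,fy=2.3,interpolation=cv2.INTER_CUBIC))
o=bot.get_obs(); print(o['time'],o['q'].round(1),o['ee_pos'],own(o['ee_pos']),o['wrist_force'])
for a,r,az,c in((63.8,.11,-100,.02),(55,.11,-95,.012),(45,.11,-90,.012),(35,.115,-85,.008)):
    T=contact('f',a,r,c,.245); print(a,T,own(T)); rel2(T,az,45,bot)
E
```

```text
13.65 [  7.7  35.2  44.3 114.5 -40.5 113.5] [ 0.66809805 -0.1160656   0.24985184] [-0.13056135  0.16636265] [-0.18568104  0.6209303  -0.5344209 ]
63.8 [ 0.64545742 -0.14645834  0.245     ] [-0.1119436   0.13335211]
dr [0.004, -0.038, -0.003] xyz [-0.54, -0.426, 0.663] deg 2.2 mm 38.0
55 [ 0.62777442 -0.16437421  0.245     ] [-0.10272541  0.10992794]
dr [-0.057, -0.037, -0.066] xyz [-0.921, -0.784, 1.013] deg 5.4 mm 63.0
45 [ 0.61589335 -0.17990478  0.245     ] [-0.0933381  0.0927746]
dr [-0.117, -0.037, -0.129] xyz [-1.24, -1.009, 1.308] deg 10.2 mm 83.0
35 [ 0.60121274 -0.20022445  0.245     ] [-0.08070603  0.07112189]
dr [-0.178, -0.037, -0.192] xyz [-1.654, -1.283, 1.69] deg 15.1 mm 108.0
```

View pics/side9c.png

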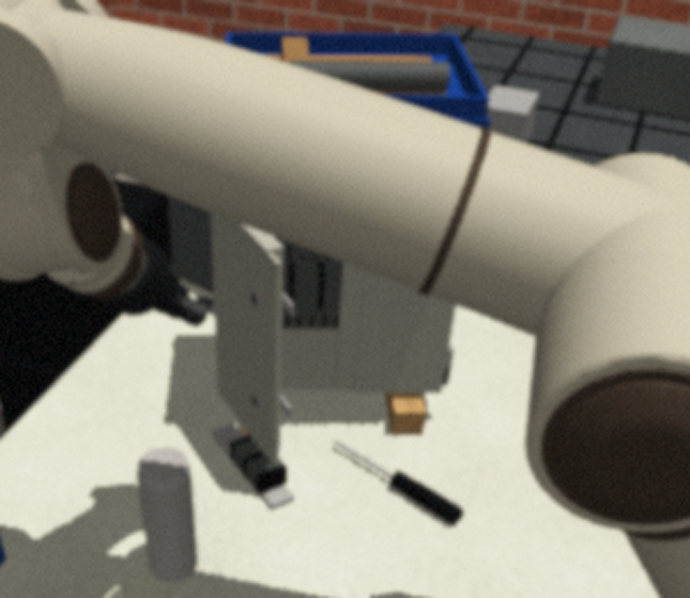

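step_arm(dr=[[0,-0.01,0],[0,-0.02,0],[0,-0.03,0],[-0.02,-0.03,-0.02],[-0.035,-0.035,-0.04],[-0.05,-0.035,-0.06],[-0.08,-0.035,-0.09],[-0.11,-0.035,-0.12]], xyz=[[-0.2,-0.15,0.25],[-0.4,-0.3,0.45],[-0.54,-0.43,0.66],[-0.68,-0.55,0.79],[-0.8,-0.67,0.9],[-0.92,-0.78,1.01],[-1.08,-0.9,1.16],[-1.24,-1.01,1.31]], gripper=[0,0,0,0,0,0,0,0])

```text
time: 14.45
ee_pos: [0.6164, -0.1778, 0.2454]
tcp_rot: [179.8, 44.9, 89.5]
wrist_force: [0.8, 0.6, -0.8]
opening: -0.0
```

```bash
python3 - <<'E'
from h import *
from geo import *
p=shot('side','side10')
a=p['image'][0:260,200:500,::-1]; cv2.imwrite('pics/side10c.png',cv2.resize(a,None,fx=2.3,fy=2.3,interpolation=cv2.INTER_CUBIC))
o=bot.get_obs(); print(o['time'],o['q'].round(1),o['ee_pos'],own(o['ee_pos']),o['wrist_force'])
for a,r,az,c in((35,.11,-85,.008),(25,.115,-80,.004),(15,.115,-75,.0),(8,.115,-75,-.0)):
    T=contact('f',a,r,c,.245); print(a,T,own(T)); rel2(T,az,42,bot)
E
```

```text
14.5 [  4.1  15.2  16.5  95.5 -44.7  96.1] [ 0.61528797 -0.17889389  0.24642957] [-0.09450755  0.09263056] [ 2.48085214 -0.75997371  0.72913391]
35 [ 0.6061191  -0.20118761  0.245     ] [-0.07783814  0.07521765]
dr [-0.065, -0.054, -0.065] xyz [-0.371, -0.227, 0.419] deg 6.1 mm 24.0
25 [ 0.59588329 -0.22382201  0.245     ] [-0.06128941  0.05669126]
dr [-0.128, -0.054, -0.125] xyz [-0.773, -0.48, 0.819] deg 10.7 mm 49.0
15 [ 0.59542811 -0.24793918  0.245     ] [-0.03942345  0.04650672]
dr [-0.191, -0.054, -0.186] xyz [-1.2, -0.489, 1.244] deg 15.6 mm 72.0
8 [ 0.59724917 -0.26191519  0.245     ] [-0.02590759  0.0425109 ]
dr [-0.191, -0.054, -0.186] xyz [-1.448, -0.441, 1.49] deg 15.6 mm 85.0
```

View pics/side10c.png

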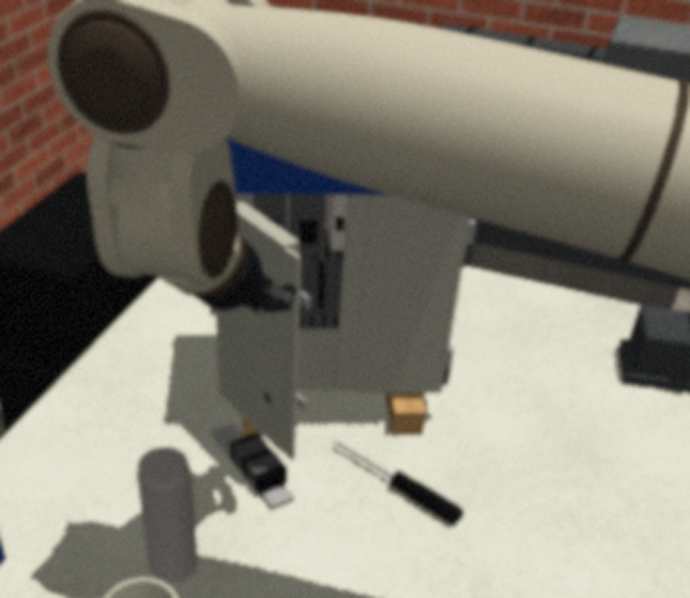

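step_arm(dr=[[-0.02,-0.02,-0.02],[-0.035,-0.03,-0.035],[-0.05,-0.04,-0.05],[-0.065,-0.054,-0.065],[-0.08,-0.054,-0.08],[-0.1,-0.054,-0.1],[-0.115,-0.054,-0.11],[-0.128,-0.054,-0.125]], xyz=[[-0.09,-0.06,0.1],[-0.18,-0.11,0.21],[-0.28,-0.17,0.31],[-0.37,-0.23,0.42],[-0.47,-0.29,0.52],[-0.57,-0.35,0.62],[-0.67,-0.42,0.72],[-0.77,-0.48,0.82]], gripper=[0,0,0,0,0,0,0,0])

```text
time: 15.3
ee_pos: [0.597, -0.2227, 0.2441]
tcp_rot: [179.9, 48.0, 99.7]
wrist_force: [0.9, 0.5, 0.2]
opening: 0.0001
```

```bash
python3 - <<'E'
from h import *
from geo import *
p=shot('side','side11')
a=p['image'][0:260,200:500,::-1]; cv2.imwrite('pics/side11c.png',cv2.resize(a,None,fx=2.3,fy=2.3,interpolation=cv2.INTER_CUBIC))
o=bot.get_obs(); print(o['time'],o['q'].round(1),o['ee_pos'],own(o['ee_pos']),o['wrist_force'])
for a,r,az,c in((15,.115,-75,.0),(8,.115,-72,-.0),(3,.115,-70,-.005)):
    T=contact('f',a,r,c,.245); print(a,T,own(T)); rel2(T,az,40,bot)
E
```

```text
15.35 [  0.8   1.6  -0.4  78.1 -47.2  76.7] [ 0.59653174 -0.22348152  0.24451295] [-0.06133807  0.05742206] [ 1.9375207  -1.23618522  0.35798451]
15 [ 0.59542811 -0.24793918  0.245     ] [-0.03942345  0.04650672]
dr [-0.068, -0.035, -0.06] xyz [-0.409, -0.131, 0.436] deg 5.6 mm 24.0
8 [ 0.59724917 -0.26191519  0.245     ] [-0.02590759  0.0425109 ]
dr [-0.108, -0.035, -0.094] xyz [-0.645, -0.146, 0.698] deg 8.4 mm 38.0
3 [ 0.60137017 -0.27638161  0.245     ] [-0.01101178  0.04041928]
dr [-0.134, -0.035, -0.117] xyz [-0.895, -0.106, 0.976] deg 10.4 mm 53.0
```

View pics/side11c.png

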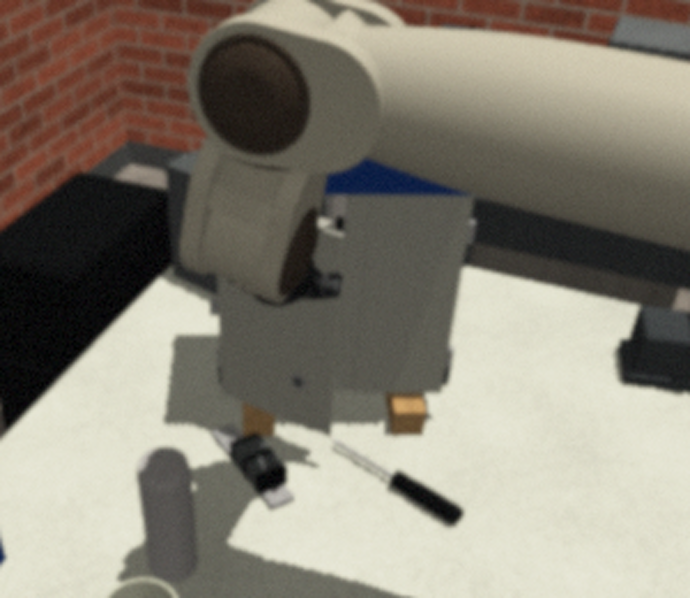

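step_arm(dr=[[-0.02,-0.01,-0.02],[-0.035,-0.02,-0.03],[-0.05,-0.03,-0.045],[-0.068,-0.035,-0.06],[-0.08,-0.035,-0.07],[-0.09,-0.035,-0.08],[-0.1,-0.035,-0.09],[-0.108,-0.035,-0.094]], xyz=[[-0.1,-0.035,0.11],[-0.2,-0.07,0.22],[-0.3,-0.1,0.33],[-0.41,-0.13,0.44],[-0.48,-0.135,0.51],[-0.54,-0.14,0.58],[-0.6,-0.145,0.64],[-0.645,-0.146,0.7]], gripper=[0,0,0,0,0,0,0,0])

```text
time: 16.15
ee_pos: [0.5976, -0.2616, 0.2442]
tcp_rot: [-180.0, 50.0, 107.9]
wrist_force: [-0.8, 1.8, 0.3]
opening: 0.0001
```

```bash
python3 - <<'E'
from h import *
from geo import *
p=shot('side','side12')
a=p['image'][0:260,200:500,::-1]; cv2.imwrite('pics/side12c.png',cv2.resize(a,None,fx=2.3,fy=2.3,interpolation=cv2.INTER_CUBIC))
o=bot.get_obs(); print(o['time'],o['q'].round(1),o['ee_pos'],own(o['ee_pos']),o['wrist_force'])
for x in(-.012,-.004,0,.006):
    T=world(x,.041,.245); rel2(T,-70,39,bot)
E
```

```text
16.2 [ -3.5  -7.3 -11.   62.8 -45.5  58.6] [ 0.59756507 -0.26202743  0.24427548] [-0.02567701  0.04275427] [ 0.48531428 -0.50464196 -0.33433457]
dr [-0.028, -0.018, -0.023] xyz [-0.235, -0.008, 0.252] deg 2.3 mm 14.0
dr [-0.028, -0.018, -0.023] xyz [-0.363, 0.013, 0.405] deg 2.3 mm 22.0
dr [-0.028, -0.018, -0.023] xyz [-0.427, 0.023, 0.481] deg 2.3 mm 26.0
dr [-0.028, -0.018, -0.023] xyz [-0.523, 0.039, 0.595] deg 2.3 mm 32.0
```

View pics/side12c.png

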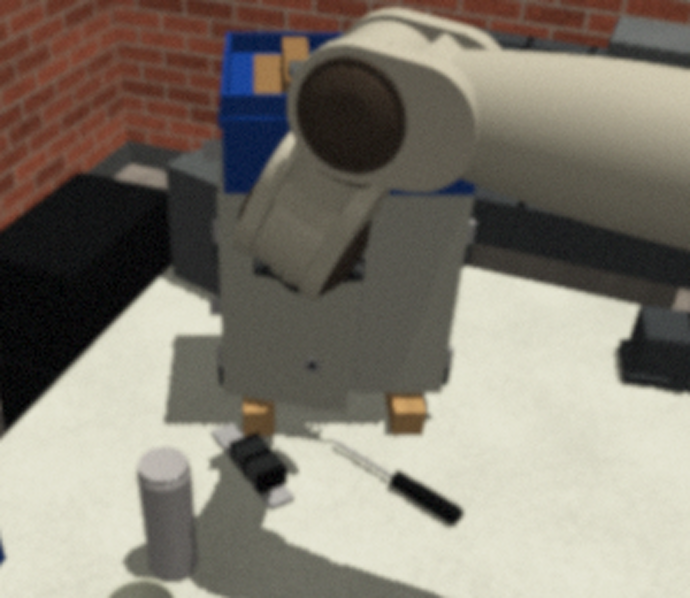

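Now slowly: first 14 mm at about 2 mm/row.

step_arm(dr=[[0,0,0],[-0.01,-0.01,-0.01],[-0.02,-0.01,-0.02],[-0.028,-0.018,-0.023],[-0.028,-0.018,-0.023],[-0.028,-0.018,-0.023],[-0.028,-0.018,-0.023],[-0.028,-0.018,-0.023]], xyz=[[-0.04,0,0.04],[-0.08,0,0.085],[-0.12,0,0.125],[-0.155,0,0.165],[-0.18,0,0.195],[-0.205,0,0.225],[-0.225,0,0.245],[-0.24,0,0.26]], gripper=[0,0,0,0,0,0,0,0])

```text
time: 17.0
ee_pos: [0.6017, -0.2759, 0.2443]
tcp_rot: [-179.9, 51.0, 110.0]
wrist_force: [-0.4, 0.6, 0.7]
opening: -0.0001
```

step_arm(dr=[[0,0,0],[0,0,0],[0,0,0],[0,0,0],[0,0,0],[0,0,0],[0,0,0],[0,0,0]], xyz=[[-0.018,0.003,0.021],[-0.036,0.006,0.042],[-0.052,0.008,0.062],[-0.068,0.01,0.08],[-0.08,0.012,0.095],[-0.09,0.014,0.107],[-0.1,0.016,0.119],[-0.108,0.018,0.13]], gripper=[0,0,0,0,0,0,0,0])

```text
time: 17.8
ee_pos: [0.6047, -0.2819, 0.2445]
tcp_rot: [-179.9, 51.0, 110.0]
wrist_force: [-1.4, 1.2, 0.4]
opening: -0.0
```

```bash
python3 - <<'E'
from geo import *
from workcell import bot
o=bot.get_obs(); print(o['time'],o['ee_pos'],own(o['ee_pos']),o['wrist_force'],o['tcp_rot'])
for x in(0,.005,.01):
    T=world(x,.041,.245); rel2(T,-70,39,bot)
E
```

```text
17.8 [ 0.60471688 -0.28193527  0.24453428] [-0.00457852  0.04122974] [-1.40507502  1.16496028  0.44955902] [-179.92529982   51.02255513  109.98278806]
dr [-0.002, 0.0, -0.0] xyz [-0.081, 0.002, 0.082] deg 0.1 mm 5.0
dr [-0.002, 0.0, -0.0] xyz [-0.16, 0.011, 0.179] deg 0.1 mm 10.0
dr [-0.002, 0.0, -0.0] xyz [-0.238, 0.019, 0.276] deg 0.1 mm 15.0
```

step_arm(dr=[[0,0,0],[0,0,0],[0,0,0],[0,0,0],[0,0,0],[0,0,0],[0,0,0],[0,0,0]], xyz=[[-0.015,0,0.015],[-0.03,0,0.03],[-0.045,0,0.048],[-0.06,0,0.065],[-0.075,0,0.08],[-0.08,0,0.085],[-0.08,0,0.085],[-0.08,0,0.085]], gripper=[0,0,0,0,0,0,0,0])

```text
time: 18.6
ee_pos: [0.6064, -0.2863, 0.245]
tcp_rot: [-179.9, 51.0, 110.0]
wrist_force: [-0.0, 0.4, 0.1]
opening: 0.0002
```

```bash
python3 - <<'E'
from h import *
from geo import *
p=shot('side','side13')
a=p['image'][60:210,280:430,::-1]; cv2.imwrite('pics/side13c.png',cv2.resize(a,None,fx=4,fy=4,interpolation=cv2.INTER_CUBIC))
o=bot.get_obs(); print(o['time'],o['ee_pos'],own(o['ee_pos']),o['wrist_force'])
E
```

```text
18.65 [ 0.60640401 -0.28627022  0.24504277] [6.82745251e-05 4.10164587e-02] [ 0.40098937  1.17862809 -0.32245673]
```

View pics/side13c.png

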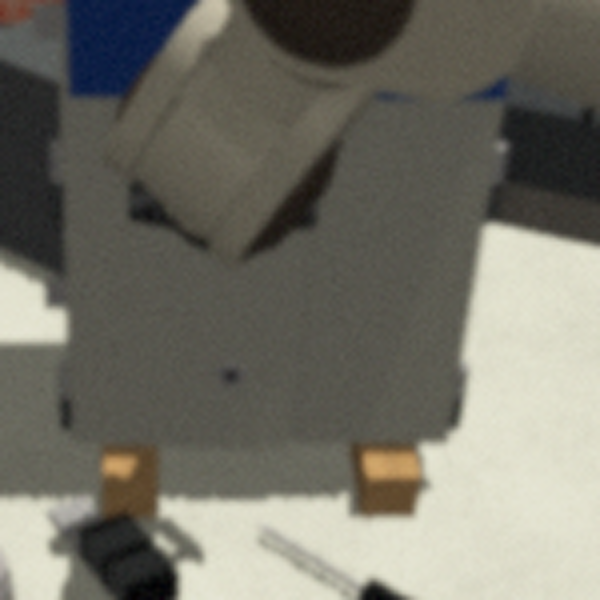

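Nearly flush. Carry on until the firm stop is felt (expected near own x = 5 mm).

step_arm(dr=[[0,0,0],[0,0,0],[0,0,0],[0,0,0],[0,0,0],[0,0,0],[0,0,0],[0,0,0]], xyz=[[-0.014,0.002,0.017],[-0.028,0.003,0.034],[-0.042,0.004,0.05],[-0.056,0.006,0.068],[-0.07,0.008,0.085],[-0.079,0.009,0.097],[-0.079,0.009,0.097],[-0.079,0.009,0.097]], gripper=[0,0,0,0,0,0,0,0])

```text
time: 19.45
ee_pos: [0.6084, -0.2909, 0.245]
tcp_rot: [-179.9, 51.0, 110.0]
wrist_force: [0.2, -0.1, -0.3]
opening: -0.0
```

```bash
python3 - <<'E'
from geo import *
from workcell import bot
o=bot.get_obs(); print(o['time'],o['ee_pos'],own(o['ee_pos']),o['wrist_force'])
E
```

```text
19.45 [ 0.60844175 -0.29089215  0.24499189] [0.00511947 0.04100751] [ 0.18834467 -0.14760058 -0.34141525]
```

step_arm(dr=[[0,0,0],[0,0,0],[0,0,0],[0,0,0],[0,0,0],[0,0,0],[0,0,0],[0,0,0]], xyz=[[-0.012,0.001,0.015],[-0.024,0.002,0.029],[-0.036,0.003,0.044],[-0.048,0.005,0.058],[-0.048,0.005,0.058],[-0.048,0.005,0.058],[-0.048,0.005,0.058],[-0.048,0.005,0.058]], gripper=[0,0,0,0,0,0,0,0])

```text
time: 20.25
ee_pos: [0.6093, -0.2929, 0.2449]
tcp_rot: [-179.9, 51.0, 110.1]
wrist_force: [-7.2, 8.9, 3.2]
opening: 0.0001
```

```bash
python3 - <<'E'
from geo import *
from workcell import bot
o=bot.get_obs(); print(o['time'],o['ee_pos'],own(o['ee_pos']),o['wrist_force'])
E
```

```text
20.25 [ 0.60931718 -0.29293625  0.24487054] [0.00734297 0.04097998] [-7.17608687  8.91946626  3.18984638]
```

step_arm(dr=[[0,0,0],[0,0,0],[0,0,0],[0,0,0],[0,0,0],[0,0,0],[0,0,0],[0,0,0]], xyz=[[-0.008,0.001,0.01],[-0.016,0.002,0.019],[-0.016,0.002,0.019],[-0.016,0.002,0.019],[-0.008,0.001,0.01],[0.02,-0.002,-0.03],[0.2,-0.02,-0.25],[0.6,-0.06,-0.75]], gripper=[0,0,0,0,0,0,0,0])

```text
time: 21.05
ee_pos: [0.5937, -0.2586, 0.2451]
tcp_rot: [-180.0, 51.0, 109.9]
wrist_force: [-0.6, 0.1, 0.5]
opening: 0.0002
```

```bash
python3 - <<'E'
from geo import *
from workcell import bot
o=bot.get_obs(); print(o['time'],o['q'].round(1),o['ee_pos'],own(o['ee_pos']),o['wrist_force'])
T=world(-.30,-.02,.33); print(T); rel2(T,-60,45,bot)
E
```

```text
21.05 [ -3.1  -9.8 -13.8  60.3 -45.7  56.1] [ 0.59374294 -0.25858606  0.24505352] [-0.03037156  0.04065358] [-0.58795459  0.11133344  0.46285226]
[ 0.42907762 -0.03663183  0.33      ]
dr [-0.132, 0.105, -0.119] xyz [2.51, -1.992, -6.479] deg 11.8 mm 289.0
```

step_arm(dr=[[0,0,0],[0,0,0],[-0.02,0.02,-0.02],[-0.04,0.03,-0.03],[-0.07,0.05,-0.06],[-0.09,0.07,-0.08],[-0.12,0.1,-0.11],[-0.13,0.1,-0.12]], xyz=[[0.3,-0.1,-0.7],[0.6,-0.3,-1.5],[1.0,-0.6,-2.4],[1.3,-0.9,-3.3],[1.7,-1.3,-4.3],[2.1,-1.6,-5.3],[2.4,-1.9,-6.2],[2.5,-2.0,-6.5]], gripper=[0,0,0,0,0,0,0,0])

```text
time: 21.85
ee_pos: [0.4275, -0.0346, 0.3334]
tcp_rot: [180.0, 45.2, 120.2]
wrist_force: [0.2, -0.1, 0.0]
opening: -0.0002
```

```bash
python3 - <<'E'
from h import *
from geo import *
p=shot('side','side14'); p2=shot('top','top14')
a=p['image'][0:260,200:520,::-1]; cv2.imwrite('pics/side14c.png',cv2.resize(a,None,fx=2.3,fy=2.3,interpolation=cv2.INTER_CUBIC))
a=p2['image'][80:260,270:510,::-1]; cv2.imwrite('pics/top14c.png',cv2.resize(a,None,fx=3,fy=3,interpolation=cv2.INTER_CUBIC))
o=bot.get_obs(); print(o['time'],o['q'].round(1),o['ee_pos'],own(o['ee_pos']),o['wrist_force'])
T=np.array([.30,.05,.36]); print(T); rel2(T,-45,60,bot)
E
```

```text
21.95 [ 26.7 -21.5  -9.   99.  -45.2  85. ] [ 0.42842011 -0.03502803  0.33233368] [-0.30173266 -0.01995156] [-0.05644096 -0.87720728 -0.57464407]
[0.3  0.05 0.36]
dr [-0.159, 0.265, -0.204] xyz [1.94, -1.704, -2.939] deg 21.2 mm 156.0
```

View pics/side14c.png

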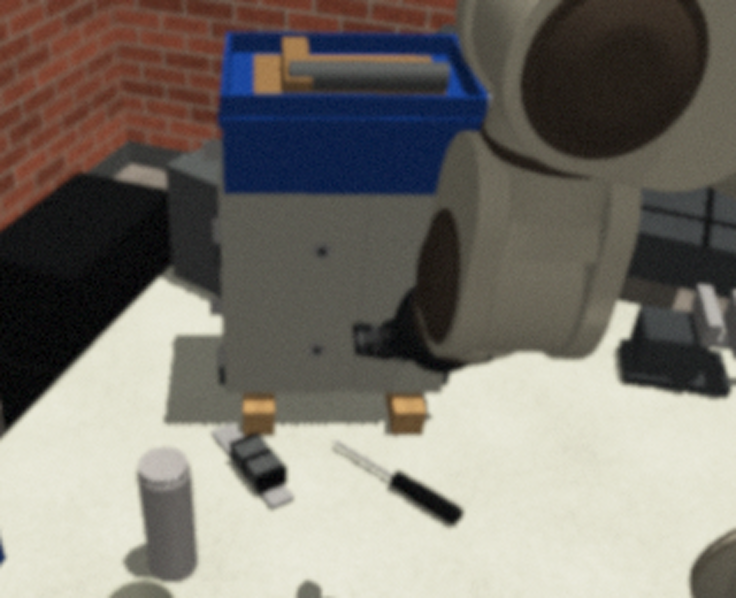

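View pics/top14c.png

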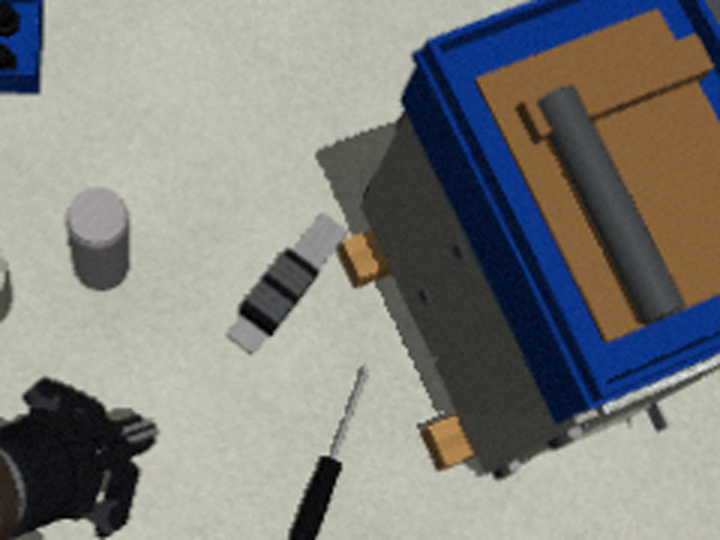

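step_arm(dr=[[0,0,0],[-0.02,0.04,-0.03],[-0.05,0.08,-0.06],[-0.08,0.13,-0.1],[-0.11,0.18,-0.14],[-0.14,0.23,-0.18],[-0.16,0.265,-0.2],[-0.16,0.265,-0.2]], xyz=[[0.3,-0.2,-0.4],[0.6,-0.5,-0.9],[0.9,-0.8,-1.4],[1.2,-1.1,-1.9],[1.5,-1.4,-2.4],[1.8,-1.6,-2.8],[1.94,-1.7,-2.94],[1.94,-1.7,-2.94]], gripper=[0,0,0,0,0,0,0,0])

```text
time: 22.75
ee_pos: [0.3008, 0.049, 0.3595]
tcp_rot: [179.8, 30.0, 134.6]
wrist_force: [1.1, 0.0, -0.1]
opening: -0.0004
```

```bash
python3 - <<'E'
from h import *
p=shot('side','side15'); p2=shot('top','top15')
a=p['image'][60:210,280:430,::-1]; a=cv2.convertScaleAbs(cv2.resize(a,None,fx=4,fy=4,interpolation=cv2.INTER_CUBIC),alpha=1.6); cv2.imwrite('pics/side15c.png',a)
a=p2['image'][120:250,380:510,::-1]; cv2.imwrite('pics/top15c.png',cv2.convertScaleAbs(cv2.resize(a,None,fx=4.5,fy=4.5,interpolation=cv2.INTER_CUBIC),alpha=2))
o=bot.get_obs(); print(o['time'],o['ee_pos'],o['wrist_force'])
for n,p in(('side0',p),('top0',p2)):
    d=cv2.absdiff(cv2.imread(f'pics/{n}.png'),p['image'][:,:,::-1]); cv2.imwrite(f'pics/diff_{n}.png',cv2.convertScaleAbs(d,alpha=2))
E
```

```text
22.85 [0.3012766  0.04876058 0.35865327] [-0.31312934  0.37726614 -0.3356046 ]
```

View pics/side15c.png

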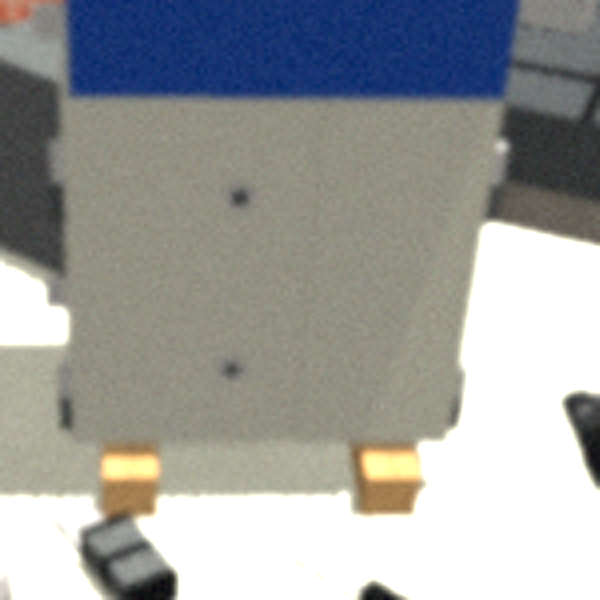

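View pics/top15c.png

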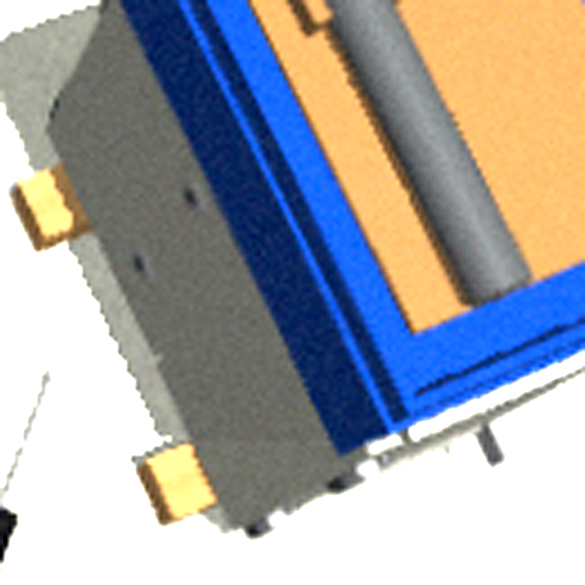

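View pics/diff_top0.png

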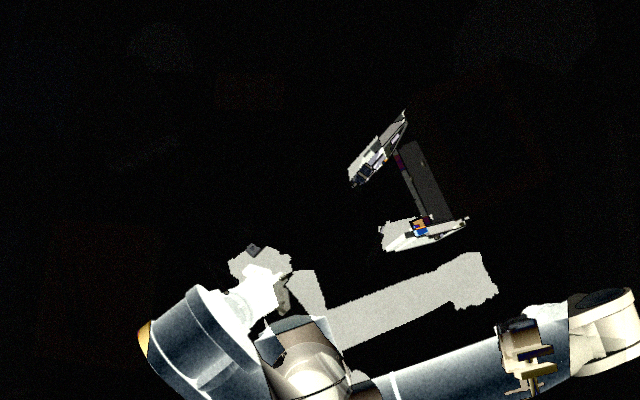

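View pics/diff_side0.png

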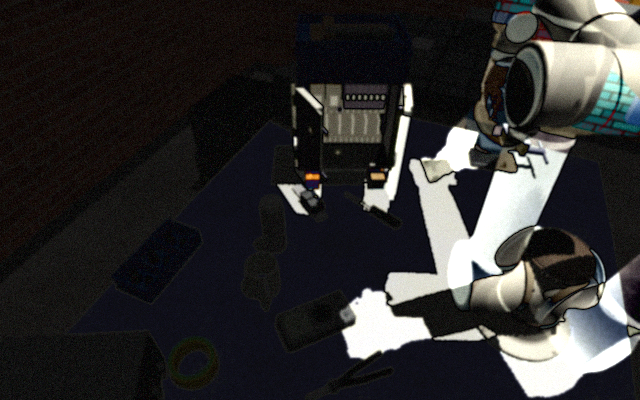

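```bash
python3 - <<'E'
from workcell import bot
print(bot.job_done())
E
```

```text
the job is handed in; nothing more can be done
None
```

Both leaves are shut, in the order asked, and the job was handed in at about 23 s of the 48 s allowed.

**Order:** I pushed the rebated leaf onto its stop while the flanged leaf still stood about 64° open. I then pushed the flanged leaf home. The last millimetres of each were done at roughly 10–20 mm/s.

**Felt at the stops:** The force rose sharply on the final push of each leaf. It read about 19 N on the rebated leaf and 12 N on the flanged leaf. I pressed the flanged leaf about 1 mm further and took no force reading there.

**Last pictures:** After backing the arm away, I saw no step between the two leaf faces in either view, and their bottom edges ran in one straight line. Compared with the first pictures, the loose things show no movement. The gripper was clear of everything.

**Checks that disagreed:**
- Each leaf met its stop about 15–17 mm deeper than my camera fit of the shut face predicted. The bin's front, as I measured it, was about 14 mm off in the opposite direction. I relied on the felt stop and the flush faces instead of that depth.
- My first tilted approach to the rebated leaf ran into the range limit of joint 2. The tool ended about 65 mm off target and swung the leaf somewhat further shut than planned. I measured no high force in that move.

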